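Fit the keyed spindle to the drive pulley

ROBOT

A 6-joint arm with a two-finger parallel gripper is mounted at the origin on the work surface. World frame = base frame: x ahead of the robot, y to its left, z up, the work surface at z = 0. Lengths are in mm, angles in rad, forces in N, time in s.
With the tool pointing down it reaches from about 250 to 725 mm from the base axis. Payload 9.7 kg.
Tool frame: the origin (TCP) lies midway between the tips of the shut fingers; the grasp point (between the pads) lies 19 mm behind it; y points along the fingers, x is the direction in which the jaws open and shut, and the axes are right-handed (so a half turn about y gives the same grasp; the last joint's range is limited). The gripper opens to 85 mm and grips with 20 to 120 N. Pads are 22 mm wide; open, the fingers measure 114 mm over their backs; the gripper's body (76 mm by 85 mm) begins 54 mm behind the grasp point. The pads swing forward as they close: fully open they stand 13 mm farther back than shut.
Start: joints at [-1.288, 0.087, 0.176, 1.66, 0, 1.571], TCP at [153.472, -528.151, 194.884] pointing down, gripper open.
Joint ranges: [-3.13, 3.13], [-0.85, 1.81], [-1.15, 1.24], [-2.2, 2.28], [-1.44, 1.52], [-3.14, 3.14]. Speed limits (rad/s): [2.22, 2.22, 2.57, 3.14, 3.14, 3.14].

INTERFACE

Orientations are given as a unit quaternion [w, x, y, z].
In Python, from bench import r, camera, camera_params gives the robot as it stands.
- The arm moves only by the tool drive_tool, never from a script. Its argument "deltas" is text: rows parted by semicolons, each of 7 numbers parted by spaces: the shift along the tool's x, y, z in m, then the turn, a rotation vector about the tool's x, y, z in degrees, then the finger opening in m, from 0 to 0.0854. A call has 1 to 10 rows; each row is the pose to reach, as a shift and turn from the pose commanded when the call began, along the tool's axes at that moment; what a row does not reach only later rows make up. A row lasts 1/8 s, in which the tool goes at most 62.5 mm and 10.7 degrees, less where a joint would pass 70% of its speed; a pose out of reach is approached as far as the arm can. A call with a gripper value outside its range is refused whole. The fingers move at their own pace and stop on an object; "force" is the grip in N (left out, the last holds). Time passes only in rows, so rows that repeat a pose let the fingers close. It gives the time, the measured TCP pose, the force and the opening at its end, in the units of the state.
- r.read_state(): the state, without advancing time (a new reading comes with each control period).
- camera(name): name is "side" or "top"; returns the picture (384x512x3 uint8, blue, green, red); there is no depth.
- camera_params(name): a dict with "fx", "fy", "cx", "cy" (pixels), "R" (3x3) and "t" (3): a world point X has camera coordinates R X + t. Camera axes: x right, y down, z forward; pixel columns grow to the right and rows downward; lengths in mm; the calibration is good to about 2 mm. A picture is of the moment at which its call begins. camera_params takes no time and is no camera call.
- r.hand_in(): hands the job in, once; it reports no verdict.
The state is a dict: "t": time; "q": joint angles; "joint_velocities": joint speeds; "joint_torque": joint torques, N m; "position": TCP position; "orientation": TCP orientation; "force": force on the tool from outside, world axes, zero at the start; "ft_torque": the same for the moment, N m; "grip_width": finger opening in mm.
Only numpy, scipy, OpenCV 4.12 (cv2) and the standard library are available. Lean on these libraries where they do the work, as an engineer would, in place of code of your own. Each camera call takes 0.05 s, during which the arm holds its last target.

TASK

Wind the vise's crank clockwise until it holds the pulley tight by its boss. Then lift the keyed spindle out of the rack, put it in the pulley's bore, turn it until its key drops into the keyway and push it down until its shoulder sits on the hub. Finish holding on: your program ends while the robot still grips the spindle and presses it firmly down (10 N or more), ready for the set screw; leave the other arbors, tools and jar where they are.

Things in the scene. Friction and masses are not known exactly. Their poses are not given: they have to be found in the camera images.
- crank (a joint): crank of the vise, rad: 0 = jaw wide open, starts 0 to 2.8, grows as it is wound clockwise (seen from the crank's end). The jaw moves 8 mm a turn; it meets the boss at about 5.5, grips ever harder and comes to a firm stop at 7.5, tight (about 30 N). Turning takes about 2.5 N at the handle; it stays where it is left.
- crank_axis (a point): point on the vise's screw axis beside the middle of the crank handle, 78 mm above the bench. x axis level, along the screw from the crank to the jaws; y axis from the screw axis to the handle (turns with the crank). With the jaw it moves 1.27 mm along x per rad of crank.
- crank_grip (a point): middle of the crank's handle: black grip 18 mm thick, 66 mm long, parallel to the screw, revolving on its pin, 40 mm off the screw axis; crank arm 42 mm from here towards the vise, outer end 27 mm the other way. Axes as crank_axis. Seen from the crank's end the handle is left of the screw at joint 0, above it at 1.57; lowest point 38 mm above the bare bench.
- vise: grey drill vise on a 210 x 150 x 25 mm wooden board, fixed. Origin on the bench below the bore axis of the clamped pulley, x axis along the screw from crank to fixed jaw, z up. Jaws 90 mm wide, tops 100 mm up; the fixed one has an upright V notch, the moving one a soft face. Crank arm and handle lie 155 to 240 mm from the origin on the -x side.
- jaw_pad: rubber face of the moving jaw, 86 mm wide; yields 1 mm for 12 N. Its origin is that of the vise, shifted along the screw.
- pulley: aluminium V-belt pulley, 0.36 kg, loose on the jaws, its boss (40 mm wide, 32 mm high) between them; shifts up to 3 mm as the vise closes. Origin: centre of the boss's underside, 68 mm above the bench; z up along the bore. Disc 96 mm wide from 32 to 54 mm up, hub 52 mm wide up to 68 mm.
- hub_face (a point): centre of the bore's mouth in the hub's top face, 136 mm above the bench, z up. Blind bore 25.6 mm wide, 34 mm deep; one keyway 8 mm wide, full depth, reaching 19 mm from the axis towards this point's x axis.
- spindle: the keyed spindle as a whole; origin at the centre of its lower end, axes as spindle_center.
- spindle_center (a point): half-way up the keyed steel spindle, 0.34 to 0.5 kg, 120 mm long, upright in a hole of the rack, lower end 34 mm above the bench; z up, x towards its key. From its end up: pilot 24 mm wide; key 6 mm wide at 12-31, out to 17.5 mm from the axis; collar 31 mm wide at 32-40, whose underside is the shoulder; at 72-120 two flats 19 mm apart, facing +x and -x, to grip.
- rack: wooden block 250 x 70 x 45 mm, long along its x axis, fixed; origin under its centre; three holes at x = -80, 0 and 80 mm, 26 mm wide, 11 mm deep, each with an arbor or the spindle.
- plain_arbor_center (a point): plain straight steel arbor, 24 mm thick, 97 mm long, upright in the rack; point half-way up. Leave it.
- flanged_arbor_center (a point): steel arbor, 79 mm long, with a 46 mm flange and thin upper end, upright in the rack; point half-way up. Leave it.
- hex_key: L-shaped hex key, 80 x 30 mm, 6 mm thick, lying on the bench. Leave it.
- wrench: steel wrench, 180 mm long, lying on the bench. Leave it.
- paddle: graphite paddle with a wooden handle, 260 mm long, 16 mm high, lying on the bench. Leave it.
- jar: glass jar with a steel lid, 64 mm wide, 90 mm high; origin under its centre. Leave it.
- screwdriver: screwdriver with a wooden handle, 200 mm long, lying on the bench. Leave it.
Things that resemble listed ones, but are neither listed nor needed, are in the scene too. Leave any pink look-alike of the spindle alone. Leave any red look-alike of the pulley alone.

How it is judged:
By the outcome, as a careful person would: the job done as asked, in the order asked, and still so for the second after the job is handed in, while the arm keeps its last pose, push and grip.
It also fails if it takes over 64 s, if anything falls off the work surface, if the arm or the gripper's body presses on something with over 40 N, if the wrist force passes 120 N, or if a joint passes its speed limit or range.

## Working session

There is one attempt and no reset: what is moved stays moved. The work goes in short steps, Python scripts to look and compute and a tool call to move; the robot and the scene stay as the last step left them, time stands still between calls to the robot, and variables do not carry over. Pictures are saved under pics/ and viewed, and the job is handed in when it is done.

Besides the shell and the picture viewer there is one more tool, called after ">>>" by a JSON object that holds its "fn" and its "kwargs". drive_tool: Moves the arm, as the interface text tells. Its arguments: {"type":"object","properties":{"deltas":{"type":"string"},"force":{"type":"number"}},"required":["deltas"]}

```bash
ls; mkdir -p pics
python3 - <<'E'
from bench import r,camera,camera_params
import cv2
print(r.read_state())
for n in("side","top"):
    cv2.imwrite(f"pics/{n}0.png",camera(n)); print(n,camera_params(n))
E
```

```text
pics
{'t': 0.0, 'q': array([-1.28801025e+00,  8.74709064e-02,  1.75156904e-01,  1.65980409e+00,
       -8.58249306e-06,  1.57079950e+00]), 'joint_velocities': array([-0.00032636,  0.00199485, -0.00036501,  0.00084057,  0.00137559,
        0.00122848]), 'joint_torque': array([ 3.98297561e-04, -5.20392287e+01,  4.64799142e+01,  1.64695247e-02,
        3.07188770e-05,  1.21109889e-05]), 'position': array([ 153.38956223, -527.89600461,  194.18883257]), 'orientation': array([ 0.56574887, -0.56519257,  0.42492546, -0.4241744 ]), 'force': array([-0.41177689, -0.04232107,  0.66723285]), 'ft_torque': array([-0.03585484, -0.03059253,  0.00914568]), 'grip_width': 85.58413572404184}
side {'fx': 348.3778530878976, 'fy': 348.3778530878976, 'cx': 255.96420774350364, 'cy': 193.9081721922642, 'R': array([[-0.99466405, -0.10266505, -0.01016429],
       [-0.07436332,  0.78176094, -0.61912837],
       [ 0.07150889, -0.61506888, -0.78522401]]), 't': array([546.14692828, 148.903561  , 902.80987821])}
top {'fx': 434.06753225976405, 'fy': 434.06753225976405, 'cx': 256.3738420556759, 'cy': 195.88248399706194, 'R': array([[-0.01243126, -0.99990998, -0.00504882],
       [-0.99479776,  0.01287794, -0.1010523 ],
       [ 0.10110822,  0.00376635, -0.9948683 ]]), 't': array([ -15.97002285,  555.75046069, 1342.40953797])}
```

View pics/side0.png

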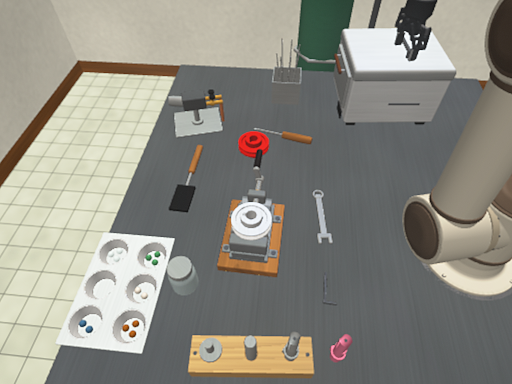

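View pics/top0.png

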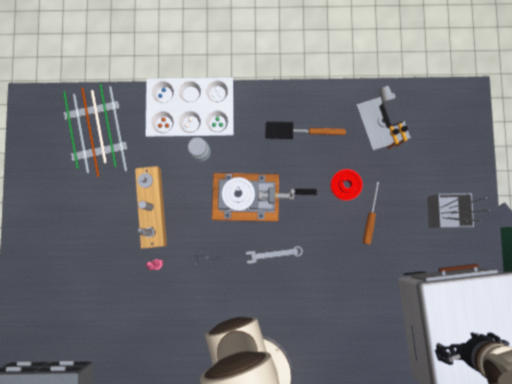

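```bash
cat > h.py <<'E'
import numpy as np,cv2
from bench import r,camera,camera_params
P={n:camera_params(n) for n in("side","top")}
def ray(n,uv):
    p=P[n];R=np.array(p["R"]);t=np.array(p["t"])
    d=R.T@np.array([(uv[0]-p["cx"])/p["fx"],(uv[1]-p["cy"])/p["fy"],1]);return -R.T@t,d/np.linalg.norm(d)
def onz(n,uv,z):
    c,d=ray(n,uv);return c+d*(z-c[2])/d[2]
def tri(s,t):
    A=np.zeros((3,3));b=np.zeros(3);L=[ray("side",s),ray("top",t)]
    for c,d in L:
        M=np.eye(3)-np.outer(d,d);A+=M;b+=M@c
    X=np.linalg.solve(A,b);return X,[float(np.linalg.norm(np.cross(X-c,d))) for c,d in L]
def proj(n,X):
    p=P[n];c=np.array(p["R"])@X+p["t"];return np.array([p["fx"]*c[0]/c[2]+p["cx"],p["fy"]*c[1]/c[2]+p["cy"]])
def crop(im,x0,y0,w,h,name,k=6):
    c=cv2.resize(im[y0:y0+h,x0:x0+w],None,fx=k,fy=k,interpolation=cv2.INTER_CUBIC)
    for i in range(0,w,10):
        cv2.line(c,(i*k,0),(i*k,6),(0,255,255),1)
        if i%20==0: cv2.putText(c,str(x0+i),(i*k,16),0,.4,(0,255,255),1)
    for i in range(0,h,10):
        cv2.line(c,(0,i*k),(6,i*k),(0,255,255),1)
        if i%20==0: cv2.putText(c,str(y0+i),(8,i*k+4),0,.4,(0,255,255),1)
    cv2.imwrite("pics/"+name+".png",c)
E
python3 - <<'E'
from h import *
for n in P: print(n,-np.array(P[n]["R"]).T@P[n]["t"])
s=cv2.imread("pics/side0.png");t=cv2.imread("pics/top0.png")
crop(s,210,140,90,140,"s_v",4)
crop(s,185,320,180,60,"s_r",4)
crop(t,205,165,120,65,"t_v",6)
crop(t,125,155,50,120,"t_r",5)
E
```

```text
side [489.74674513 494.95347608 806.64961172]
top [ 416.93214963  -28.18148973 1391.59993175]
```

View pics/s_v.png

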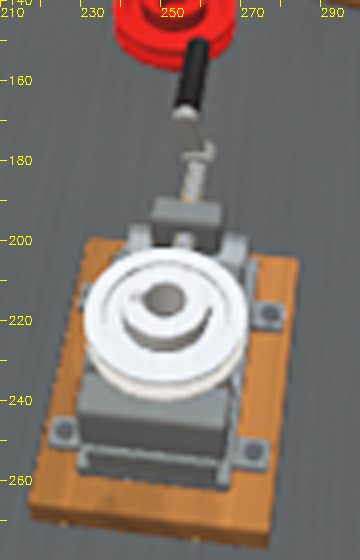

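View pics/s_r.png

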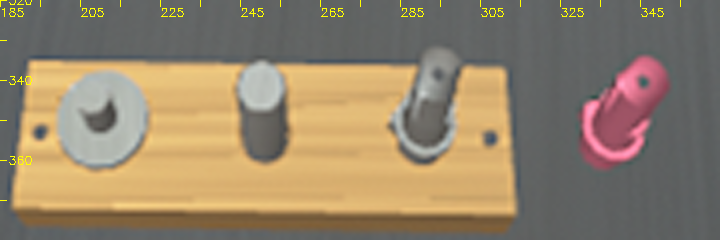

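View pics/t_v.png

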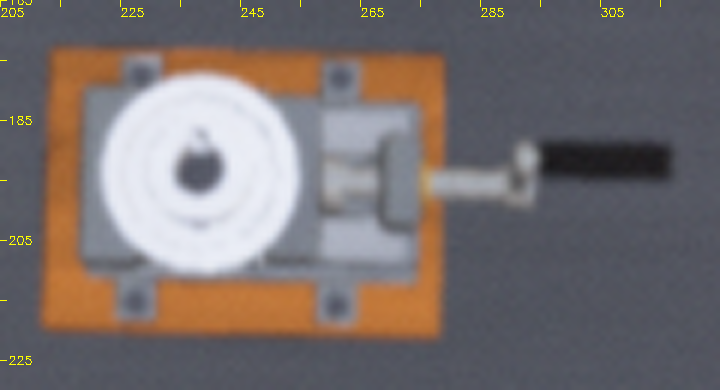

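View pics/t_r.png

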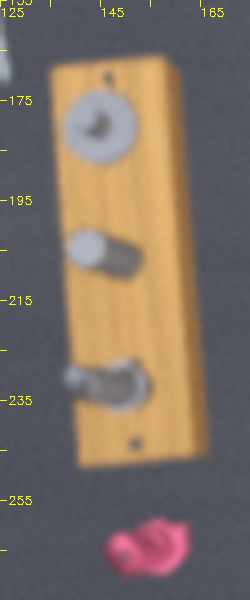

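Run:
```python
from h import *
s=cv2.imread("pics/side0.png");t=cv2.imread("pics/top0.png")
def info(im,x0,y0,x1,y1,thr,name):
    m=(im[y0:y1,x0:x1].max(2)<thr).astype(np.uint8)
    n,l,st,c=cv2.connectedComponentsWithStats(m)
    k=1+np.argmax(st[1:,4]);ys,xs=np.where(l==k);xs=xs+x0;ys=ys+y0
    p=np.c_[xs,ys].astype(float);mu=p.mean(0);w,v=np.linalg.eigh(np.cov((p-mu).T));d=v[:,1];q=(p-mu)@d
    print(name,len(p),mu,d,q.min(),q.max());return mu,mu+d*q.min(),mu+d*q.max(),st[k]
a=info(s,245,143,270,175,60,"s");b=info(t,280,180,325,205,60,"t")
print(a[3],b[3])
print("mid",tri(a[0],b[0]))
for i in(1,2):
  for j in(1,2): print(i,j,a[i],b[j],tri(a[i],b[j]))
from scipy.spatial.transform import Rotation as Ro
q=r.read_state()["orientation"];print(Ro.from_quat(np.r_[q[1:],q[0]]).as_matrix().round(3))
# red pulley
for n,im in(("side",s),("top",t)):
  hsv=cv2.cvtColor(im,cv2.COLOR_BGR2HSV);m=((hsv[...,0]<5)|(hsv[...,0]>176))&(hsv[...,1]>200)&(hsv[...,2]>90)
  ys,xs=np.where(m);print(n,xs.mean(),ys.mean(),xs.min(),xs.max(),ys.min(),ys.max())
print(onz("top",(346,184),54),onz("top",(331,184),54))
```

```text
s 91 [257.93406593 158.35164835] [-0.18015134  0.9836389 ] -8.587187026836311 8.314825691591018
t 123 [305.80487805 191.38211382] [-0.99960518 -0.02809769] -10.236555591013323 10.867543973590948
[ 9  7  8 18 91] [ 15   9  22   6 123]
mid (array([ 558.97588825, -169.55099494,  116.55778672]), [0.9842967980495142, 0.9842967980497282])
1 1 [259.48105918 149.90495711] [316.03739206 191.66973734] (array([ 557.48421295, -199.30693238,  119.75826412]), [1.0901482434565593, 1.0901482434569374])
1 2 [259.48105918 149.90495711] [294.94162478 191.07676099] (array([ 551.64316034, -131.44138934,  186.99794918]), [0.19752889162663056, 0.19752889162654833])
2 1 [256.43613894 166.53043439] [316.03739206 191.66973734] (array([ 567.12240419, -210.21295338,   38.79773891]), [1.8466104753993975, 1.846610475399908])
2 2 [256.43613894 166.53043439] [294.94162478 191.07676099] (array([ 559.95259712, -137.34738851,  118.23637109]), [0.8248107555069414, 0.8248107555068603])
[[ 0.279 -0.     0.96 ]
 [-0.96   0.001  0.279]
 [-0.001 -1.     0.   ]]
side 252.60117878192534 143.34970530451866 239 267 132 156
top 346.05370101596515 184.3701015965167 331 361 170 199
[ 586.32839544 -301.65238878   54.        ] [ 586.93684021 -255.15416161   54.        ]
```

Run:
```python
from h import *
s=cv2.imread("pics/side0.png");t=cv2.imread("pics/top0.png")
g=t.astype(int).sum(2)
for c in(278,280,282,284,286,288): print(c,g[186:205,c]//3)
for c in(278,282,286):print(onz("top",(c,195.5),78))
# board outline top
def board(im,x0,y0,x1,y1,n):
    h=cv2.cvtColor(im,cv2.COLOR_BGR2HSV);m=((h[...,0]>5)&(h[...,0]<25)&(h[...,1]>110)).astype(np.uint8)
    m2=np.zeros_like(m);m2[y0:y1,x0:x1]=m[y0:y1,x0:x1]
    pts=np.argwhere(m2)[:,::-1].astype(np.float32)
    r_=cv2.minAreaRect(pts);print(n,r_);return cv2.boxPoints(r_)
B=board(t,205,165,290,230,"vise")
for b in B: print(b,onz("top",b,25))
c=np.mean([onz("top",b,25) for b in B],0);print("ctr",c)
B=board(t,130,160,170,255,"rack")
for b in B: print(b,onz("top",b,45))
# pulley disc top: white blob
def white(im,x0,y0,x1,y1,thr):
    m=(im[y0:y1,x0:x1].min(2)>thr).astype(np.uint8)
    n,l,st,ce=cv2.connectedComponentsWithStats(m);k=1+np.argmax(st[1:,4])
    cn=max(cv2.findContours((l==k).astype(np.uint8),cv2.RETR_EXTERNAL,cv2.CHAIN_APPROX_NONE)[0],key=len)
    e=cv2.fitEllipse(cn);return (e[0][0]+x0,e[0][1]+y0),e[1:],
w=white(t,205,165,290,230,190);print("t",w,onz("top",w[0],122))
w2=white(s,215,195,285,250,190);print("s",w2, onz("side",w2[0],122))
# bore
def dark(im,x0,y0,x1,y1,thr):
    gg=im[y0:y1,x0:x1].max(2).astype(float);W=np.clip(thr-gg,0,None);yy,xx=np.mgrid[y0:y1,x0:x1]
    return (xx*W).sum()/W.sum(),(yy*W).sum()/W.sum()
print(t[186:204,230:246].max(2)); print(s[208:224,238:260].max(2))
b1=dark(t,232,189,243,199,190);b2=dark(s,244,210,257,219,170)
print(b1,b2,onz("top",b1,136),onz("side",b2,136),tri(b2,b1))
```

```text
278 [111 112 114 110 109 108 115 139 164 173 161 138 114 107 103 100 103 104
 107]
280 [ 90  88  89  88  88  87  99 132 159 168 158 133 107  90  89  87  88  87
  87]
282 [ 88  90  89  89  90  88  98 134 162 172 165 137 105  92  89  87  86  86
  85]
284 [ 88  90  90  90  89  86  93 125 156 168 164 139 108  91  89  87  88  87
  86]
286 [ 87  91  90  87  89  88  92 120 155 172 164 139 107  90  89  87  87  86
  88]
288 [ 90  92  90  89  88  89 102 126 156 163 159 135 107  91  87  88  86  86
  86]
[550.75076487 -88.99151771  78.        ]
[ 550.59328295 -101.15249151   78.        ]
[ 550.43581574 -113.31232817   78.        ]
vise ((245.0, 196.5), (47.0, 66.0), 90.0)
[212. 173.] [630.85861473 117.32694674  25.        ]
[278. 173.] [628.08294646 -92.70148337  25.        ]
[278. 220.] [478.67929351 -90.09185361  25.        ]
[212. 220.] [481.30989305 117.64042529  25.        ]
ctr [554.73268694  13.04350876  25.        ]
rack ((150.57571411132812, 206.77218627929688), (79.41206359863281, 24.894758224487305), 85.76361083984375)
[135.22919 168.09415] [646.50191834 356.57686281  45.        ]
[16
[... 2779 characters left out ...]
6 249
  248 246 250 251]
 [246 250 204 153 227 249 248 246 247 249 252 250 246 246 252 251 246 246
  247 249 250 229]
 [246 249 225 147 161 212 240 250 250 249 248 247 248 248 249 247 245 249
  253 252 230 158]
 [245 247 231 158 128 149 182 227 246 252 252 250 249 250 251 251 252 251
  235 196 150 114]
 [244 244 244 217 151 135 144 163 190 227 236 241 244 246 248 235 219 195
  151 118 109 102]]
(np.float64(237.70799731182797), np.float64(193.0611559139785)) (np.float64(250.03735282176208), np.float64(214.72310190824197)) [553.49358994  30.78523099 136.        ] [558.26672571  32.69153762 136.        ] (array([556.18353263,  30.91086123, 133.13143328]), [2.364104765128094, 2.364104765128187])
```

```bash
cat >> h.py <<'E'
import json,os
from scipy.spatial.transform import Rotation as Ro
def yawR(th): # tool x at angle th (rad) in world xy, pointing down
    c,s=np.cos(th),np.sin(th);return np.array([[c,0,-s],[s,0,c],[0,-1,0]])
def getcmd():
    d=json.load(open("cmd.json"));return np.array(d["p"]),np.array(d["R"])
def setcmd(p,R): json.dump(dict(p=list(map(float,p)),R=np.array(R).tolist()),open("cmd.json","w"))
def apply(row):
    p,R=getcmd();row=np.array(row,float);setcmd(p+R@row[:3]*1000,R@Ro.from_rotvec(np.radians(row[3:6])).as_matrix())
def rel(P_,R_=None):
    p,R=getcmd();R_=R if R_ is None else R_
    d=R.T@(np.array(P_)-p)/1000;w=np.degrees(Ro.from_matrix(R.T@R_).as_rotvec());return d.round(4),w.round(1)
def st():
    s=r.read_state();q=s["orientation"];R=Ro.from_quat(np.r_[q[1:],q[0]]).as_matrix()
    print("t",round(s["t"],2),"p",s["position"].round(2),"F",s["force"].round(1),"M",s["ft_torque"].round(2),"g",round(s["grip_width"],1),"yaw",np.degrees(np.arctan2(R[1,0],R[0,0])).round(2));
    return s,R
E
python3 - <<'E'
from h import *
R0=yawR(np.arctan2(-.9602,.2792))
s,R=st();print(R.round(4))
setcmd([153.472,-528.151,194.884],yawR(-1.288))
print(onz("top",(305.8,191.38),117),onz("side",(257.93,158.35),117))
for Pt in([300,-400,230],[559,-180,190],[559,-180,135],[559,-180,98]): print(rel(Pt,yawR(0.0)))
# nearest stuff
print(onz("top",(405,275),150),onz("side",(345,85),150))
E
```

```text
t 0.1 p [ 153.41 -527.92  194.25] F [-0.2 -0.2  0.6] M [-0.01 -0.02  0.  ] g 85.2 yaw -73.8
[[ 2.790e-01 -3.000e-04  9.603e-01]
 [-9.603e-01  1.100e-03  2.790e-01]
 [-1.200e-03 -1.000e+00  0.000e+00]]
[ 557.94318634 -169.46542114  117.        ] [ 559.9318891  -169.24578449  117.        ]
(array([-0.0822, -0.0351,  0.1765]), array([  0. , -73.8,   0. ]))
(array([-0.2212,  0.0049,  0.4866]), array([  0. , -73.8,   0. ]))
(array([-0.2212,  0.0599,  0.4866]), array([  0. , -73.8,   0. ]))
(array([-0.2212,  0.0969,  0.4866]), array([  0. , -73.8,   0. ]))
[ 313.60557412 -439.50412354  150.        ] [ 313.5573101 -483.7096286  150.       ]
```

>>> {"fn": "drive_tool", "kwargs": {"deltas": "-0.015 -0.03 0.04 0 -10 0 0.07; -0.04 -0.04 0.09 0 -20 0 0.07; -0.065 -0.04 0.145 0 -30 0 0.07; -0.09 -0.035 0.2 0 -40 0 0.07; -0.115 -0.02 0.255 0 -50 0 0.07; -0.14 -0.01 0.31 0 -60 0 0.07; -0.165 0 0.365 0 -70 0 0.07; -0.19 0.005 0.42 0 -73.8 0 0.07; -0.221 0.005 0.4866 0 -73.8 0 0.07; -0.221 0.005 0.4866 0 -73.8 0 0.07"}}

```text
t: 1.35
position: [560.9, -177.3, 188.5]
orientation: [0.707, -0.707, -0.001, 0.002]
force: [-0.3, 0.0, 0.6]
grip_width: 70.0
```

Run:
```python
from h import *
apply([-0.221,0.005,0.4866,0,-73.8,0]);s,R=st();print(getcmd()[0],R.round(3).tolist())
a=camera("side");b=camera("top");cv2.imwrite("pics/side1.png",a);cv2.imwrite("pics/top1.png",b)
crop(a,200,90,130,120,"s1",4);crop(b,260,150,90,80,"t1",6)
```

```text
t 1.35 p [ 560.91 -177.31  188.46] F [-0.3  0.   0.6] M [-0.03  0.02 -0.02] g 70.0 yaw 0.22
[ 559.07543359 -180.14753067  189.884     ] [[1.0, -0.002, -0.004], [0.004, 0.001, 1.0], [-0.002, -1.0, 0.001]]
```

View pics/s1.png

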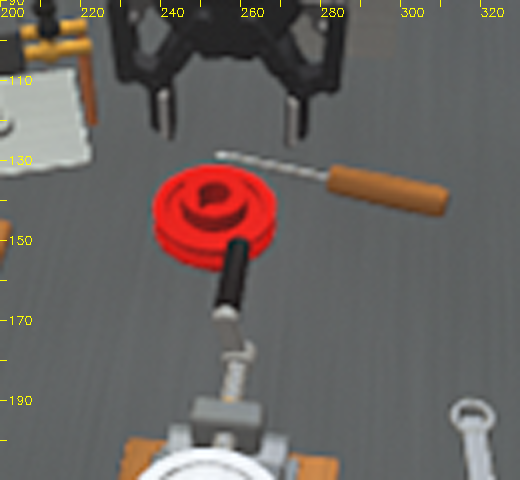

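View pics/t1.png

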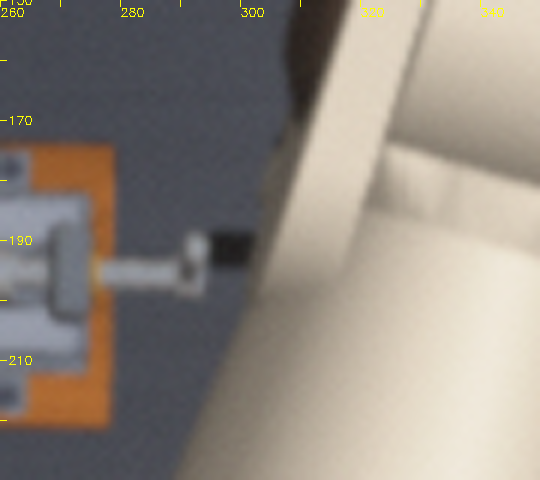

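Run:
```python
from h import *
st()
```

```text
t 1.45 p [ 559.5  -179.2   189.03] F [ 0.5  0.2 -0.5] M [0.01 0.03 0.  ] g 69.9 yaw 0.12
```

>>> {"fn": "drive_tool", "kwargs": {"deltas": "0 0.04 0.002 0 0 0 0.07; 0 0.075 0.002 0 0 0 0.07; 0 0.092 0.002 0 0 0 0.07; 0 0.092 0.002 0 0 0 0.07; 0 0.092 0.002 0 0 0 0.06", "force": 40}}

```text
t: 2.08
position: [559.5, -178.8, 99.6]
orientation: [-0.707, 0.707, 0.0, 0.001]
force: [-0.2, 0.1, 0.5]
grip_width: 60.0
```

Run:
```python
from h import *
apply([0,.092,.002,0,0,0]);st();print(getcmd()[0])
a=camera("side");cv2.imwrite("pics/side2.png",a);crop(a,200,90,130,120,"s2",4);st()
```

```text
t 2.08 p [ 559.48 -178.76   99.59] F [-0.2  0.1  0.5] M [-0.02  0.01 -0.02] g 60.0 yaw -0.03
[ 559.07532761 -178.14753068   97.884     ]
t 2.12 p [ 559.71 -178.68   99.66] F [ 0.2 -0.1  0.4] M [-0.04  0.04 -0.01] g 60.0 yaw -0.02
```

View pics/s2.png

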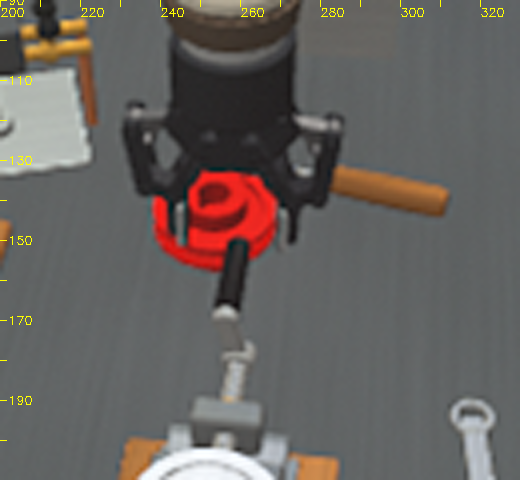

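Run:
```python
from h import *
for X in([559.5,-178.7,99.7],[559.5,-178.7,112],[529.5,-178.7,112],[589.5,-178.7,112],[559,-202,117],[559,-136,117],[559.9,-169,117]): print(X,proj("side",np.array(X)))
```

```text
[559.5, -178.7, 99.7] [258.45438515 160.25519278]
[559.5, -178.7, 112] [258.43416959 157.16847608]
[529.5, -178.7, 112] [269.23867564 157.89395858]
[589.5, -178.7, 112] [247.67760598 156.44621274]
[559, -202, 117] [259.42200733 149.95911675]
[559, -136, 117] [257.04634411 167.28370039]
[559.9, -169, 117] [257.93268195 158.41524978]
```

>>> {"fn": "drive_tool", "kwargs": {"deltas": "0 0 0 0 0 0 0.025; 0 0 0 0 0 0 0.025; 0 0 0 0 0 0 0.025", "force": 40}}

```text
t: 2.5
position: [559.2, -178.1, 98.1]
orientation: [-0.707, 0.707, 0.0, 0.0]
force: [-0.2, 0.6, 0.1]
grip_width: 25.3
```

Run:
```python
from h import *
st()
a=camera("side");cv2.imwrite("pics/side3.png",a);crop(a,210,110,90,80,"s3",7);st()
```

```text
t 2.5 p [ 559.18 -178.12   98.06] F [-0.2  0.6  0.1] M [-0.01 -0.    0.01] g 25.3 yaw 0.01
t 2.55 p [ 559.14 -178.11   97.98] F [-1.   0.1  0.1] M [0.01 0.   0.02] g 24.9 yaw 0.01
```

View pics/s3.png

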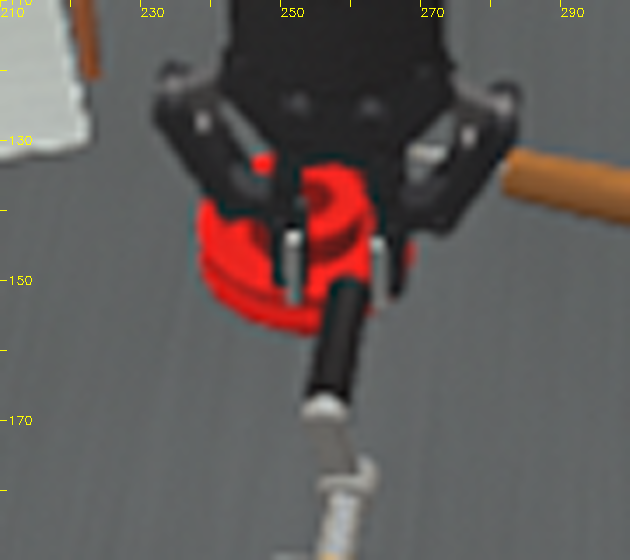

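Run:
```python
from h import *
for X in([559.5,-179.2,189],[559.5,-179.2,199],[559.5,-179.2,215],[559,-178,98],[559,-178,117],[559,-178,130],[559,-200,98],[559,-210,98]): print(X,proj("side",np.array(X)))
# arm column at bench-level check: rack / vise heights
b=cv2.imread("pics/top1.png"); st()
```

```text
[559.5, -179.2, 189] [258.31677917 136.21585131]
[559.5, -179.2, 199] [258.29789249 133.3055272 ]
[559.5, -179.2, 215] [258.26697609 128.54149345]
[559, -178, 98] [258.61031438 160.86986815]
[559, -178, 117] [258.58136656 156.08951068]
[559, -178, 130] [258.56103638 152.73224601]
[559, -200, 98] [259.36983797 155.26271937]
[559, -210, 98] [259.70824675 152.76443178]
t 2.55 p [ 559.14 -178.11   97.98] F [-1.   0.1  0.1] M [0.01 0.   0.02] g 24.9 yaw 0.01
```

>>> {"fn": "drive_tool", "kwargs": {"deltas": "0 0 0 0 0 0 0.012; 0 0 0 0 0 0 0.012; 0 0 0 0 0 0 0.012", "force": 40}}

```text
t: 2.92
position: [559.1, -178.1, 97.9]
orientation: [0.707, -0.707, -0.0, 0.0]
force: [0.1, 0.3, -0.5]
grip_width: 12.0
```

Run:
```python
from h import *
st()
a=camera("side");cv2.imwrite("pics/side4.png",a);crop(a,210,110,90,80,"s4",7);st()
```

```text
t 2.92 p [ 559.07 -178.14   97.86] F [ 0.1  0.3 -0.5] M [ 0.05  0.03 -0.  ] g 12.0 yaw 0.0
t 2.98 p [ 559.06 -178.14   97.88] F [-0.3  0.9 -0.6] M [-0.02 -0.   -0.02] g 12.1 yaw 0.0
```

View pics/s4.png

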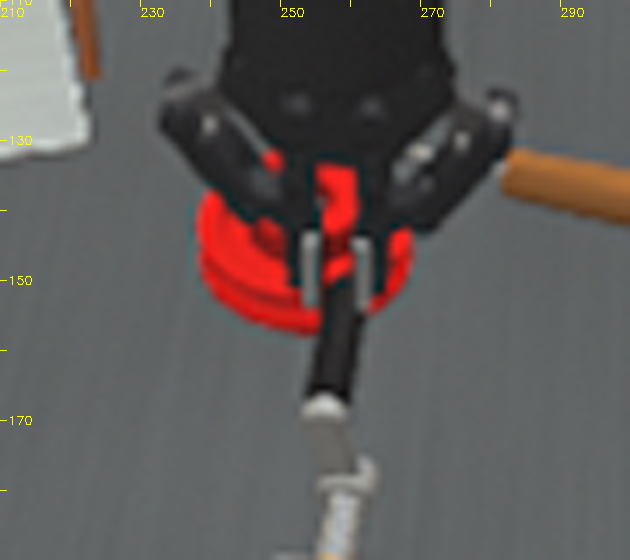

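>>> {"fn": "drive_tool", "kwargs": {"deltas": "0 0 0 0 0 0 0.045; 0 0 0 0 0 0 0.045; 0 0.01 0 0 0 0 0.045; 0 0.02 0 0 0 0 0.045; 0 0.025 0 0 0 0 0.045; 0 0.025 0 0 0 0 0.030;0 0.025 0 0 0 0 0.030", "force": 40}}

```text
t: 3.85
position: [559.2, -178.2, 73.1]
orientation: [-0.707, 0.707, 0.0, 0.0]
force: [0.8, -0.2, 0.4]
grip_width: 30.2
```

Run:
```python
from h import *
apply([0,.025,0,0,0,0]);st()
a=camera("side");cv2.imwrite("pics/side5.png",a);crop(a,210,110,90,80,"s5",7);st()
b=camera("top");cv2.imwrite("pics/top5.png",b);crop(b,260,150,100,90,"t5",5)
```

```text
t 3.85 p [ 559.2  -178.19   73.11] F [ 0.8 -0.2  0.4] M [-0.    0.04  0.03] g 30.2 yaw 0.0
t 3.9 p [ 559.25 -178.22   73.22] F [ 0.6 -0.1  0.2] M [ 0.02 -0.    0.02] g 30.0 yaw 0.0
```

View pics/s5.png

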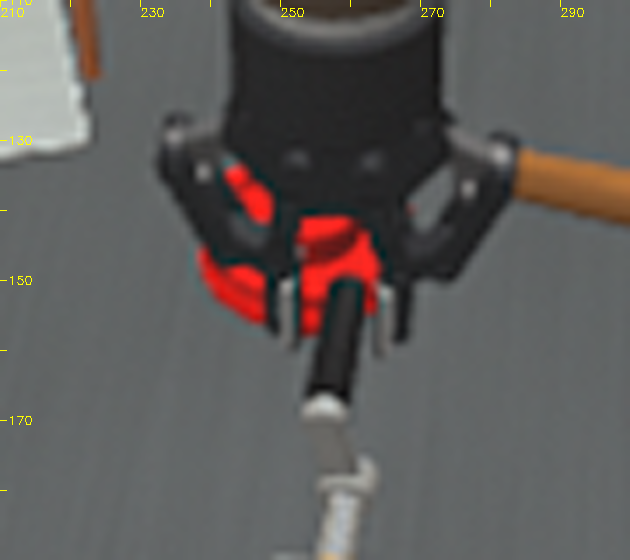

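View pics/t5.png

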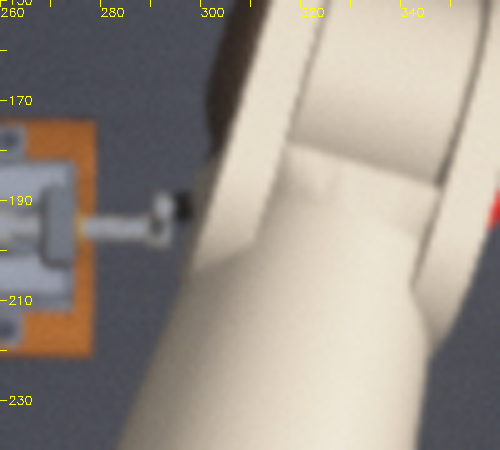

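>>> {"fn": "drive_tool", "kwargs": {"deltas": "0 0 0 0 0 0 0.012; 0 0 0 0 0 0 0.012; 0 0 0 0 0 0 0.012", "force": 30}}

```text
t: 4.32
position: [559.3, -178.2, 73.2]
orientation: [-0.707, 0.707, 0.0, 0.0]
force: [-0.0, -0.6, 1.4]
grip_width: 16.4
```

Run:
```python
from h import *
st()
a=camera("side");cv2.imwrite("pics/side6.png",a);crop(a,210,110,90,80,"s6",7);st()
```

```text
t 4.33 p [ 559.28 -178.24   73.2 ] F [-0.  -0.6  1.4] M [-0.03  0.01 -0.25] g 16.4 yaw -0.01
t 4.38 p [ 559.25 -178.25   73.17] F [-0.   0.5  3. ] M [-0.01  0.02 -0.23] g 16.9 yaw -0.01
```

View pics/s6.png

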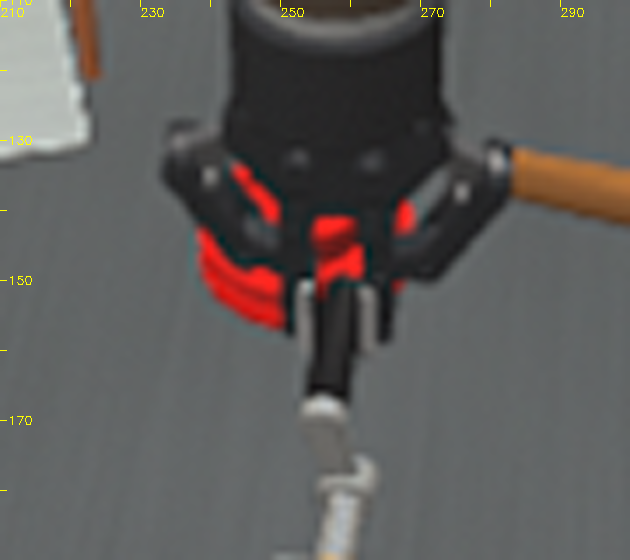

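View pics/side6.png

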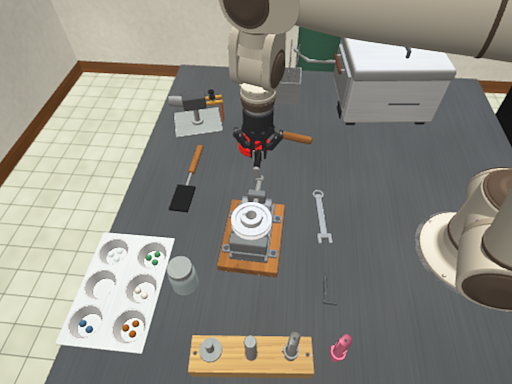

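Run:
```python
from h import *
for X in([0,0,0],[90,0,0],[0,90,0],[-90,0,0],[0,-90,0]): print(X,proj("side",np.array(X,float)),proj("top",np.array(X,float)))
# scale check: gripper widths
X=np.array([559.2,-178,73.])
for dz in(0,30,54+19,120): print(dz,proj("side",X+[0,0,dz]),proj("side",X+[38,0,dz]))
```

```text
[0, 0, 0] [466.71233859 251.36733846] [251.20994221 375.58415044]
[90, 0, 0] [430.92109201 248.39632199] [250.88537897 345.61906916]
[0, 90, 0] [476.68014567 284.04411998] [222.11975102 375.9134577 ]
[-90, 0, 0] [503.01753426 254.38101763] [251.53893569 405.95825061]
[0, -90, 0] [457.89627321 222.46623314] [280.31482822 375.25467684]
0 [258.57738745 166.93657131] [245.37187638 166.02329137]
30 [258.5313998  159.62128681] [245.00667361 158.70632763]
73 [258.4614545  148.49504276] [244.45130783 147.57938225]
120 [258.37900434 135.37964492] [243.79679681 134.46602773]
```

Run:
```python
from h import *
a=cv2.imread("pics/side0.png");b=cv2.imread("pics/top0.png")
crop(a,370,0,90,80,"s0g",7);crop(b,410,310,100,74,"t0g",7)
X=np.array([153.4,-527.9,194.2]);ux=np.array([.279,-.96,0])
for d in(-42,0,42):
  for z in(13,86): print(d,z,proj("side",X+ux*d+[0,0,z]),proj("top",X+ux*d+[0,0,z]))
```

```text
-42 13 [406.30174392  70.80208343] [433.49755351 342.33546518]
-42 86 [414.72127907  47.83508738] [445.30246781 349.24366774]
0 13 [400.2849737   63.24612472] [448.5035743  337.60714013]
0 86 [408.15392418  40.43200641] [461.30891124 344.18992296]
42 13 [394.54830733  56.04192504] [463.48265775 332.88730291]
42 86 [401.90909007  33.39248849] [477.28468606 339.14586124]
```

View pics/s0g.png

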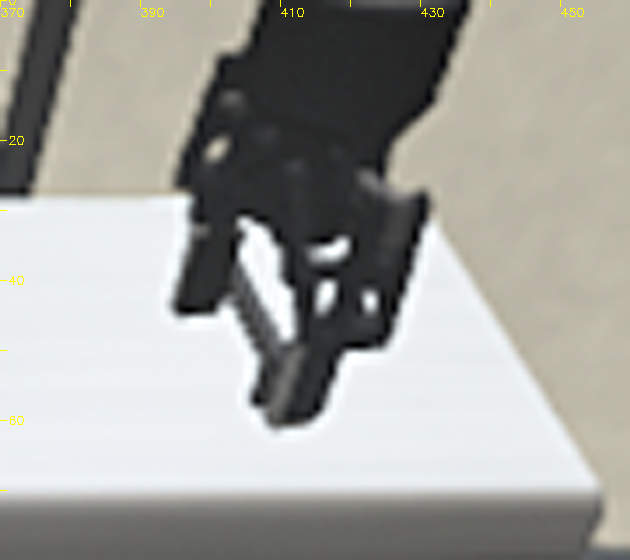

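View pics/t0g.png

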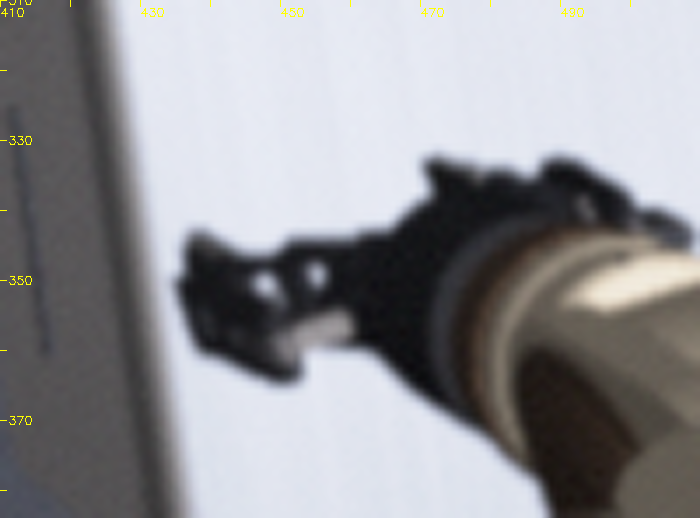

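Run:
```python
from h import *
X=np.array([153.4,-527.9,194.2+13]);ux=np.array([.279,-.96,0]);uz=np.array([.96,.279,0])
for nm,o in(("none",0*uz),("z+30",[0,0,30]),("-tz27",-27*uz),("mix",-14*uz+[0,0,15])):
  print(nm,[ (proj(n,X+ux*d+o)).round(1).tolist() for n in P for d in(-50,0,50)])
print(tri((409.5,58),(437,350)),tri((403.5,51),(452,346)))
```

```text
none [[407.5, 72.3], [400.3, 63.2], [393.5, 54.7], [430.6, 343.2], [448.5, 337.6], [466.3, 332.0]]
z+30 [[410.9, 63.1], [403.4, 54.2], [396.4, 45.7], [435.2, 346.0], [453.6, 340.2], [471.9, 334.4]]
-tz27 [[415.9, 71.3], [408.5, 62.3], [401.5, 53.8], [434.0, 353.3], [451.9, 347.7], [469.8, 342.0]]
mix [[413.6, 67.3], [406.1, 58.3], [399.1, 49.8], [434.7, 349.9], [452.8, 344.2], [470.9, 338.5]]
(array([ 140.93670961, -479.02936455,  253.47398065]), [7.570338321991231, 7.570338321991276]) (array([ 150.88862317, -518.006816  ,  252.59396602]), [8.302853476191096, 8.302853476191158])
```

>>> {"fn": "drive_tool", "kwargs": {"deltas": "0 0 0 0 0 0 0.035; 0 0 0 0 0 0 0.035; 0 0.01 0 0 0 0 0.035; 0 0.016 0 0 0 0 0.015; 0 0.016 0 0 0 0 0.012; 0 0.016 0 0 0 0 0.012;0 0.016 0 0 0 0 0.012", "force": 30}}

```text
t: 5.25
position: [558.8, -178.0, 56.3]
orientation: [0.707, -0.707, 0.0, 0.0]
force: [1.1, 0.2, -5.4]
grip_width: 17.2
```

Run:
```python
from h import *
apply([0,.016,0,0,0,0]);st()
a=camera("side");cv2.imwrite("pics/side7.png",a);crop(a,210,110,90,80,"s7",7);st()
```

```text
t 5.25 p [ 558.79 -177.96   56.27] F [ 1.1  0.2 -5.4] M [ 0.15 -0.31 -0.23] g 17.2 yaw 0.0
t 5.3 p [ 558.78 -177.99   56.3 ] F [ 0.5  0.9 -5.7] M [ 0.16 -0.34 -0.23] g 17.4 yaw 0.0
```

View pics/s7.png

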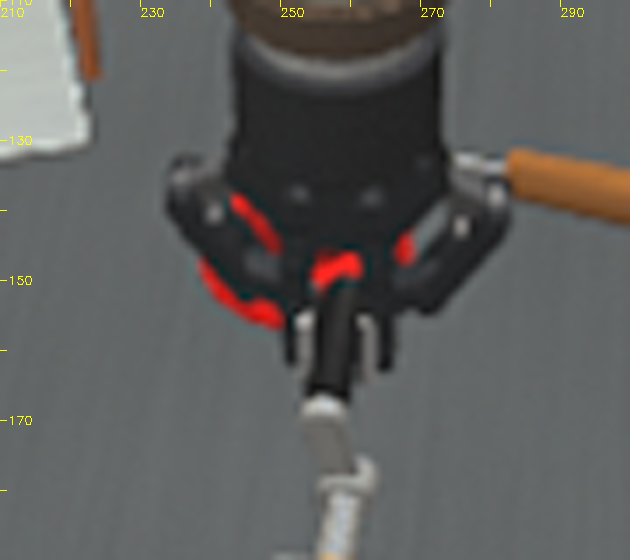

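```bash
cat >> h.py <<'E'
def rows(ph0,ph1,n,ex=0,ez=0):
    # handle offset x=-40cos, z=40 sin ; relative to current, tool axes x,-z,y ; ex,ez = extra final correction mm
    for i in range(1,n+1):
        f=ph0+(ph1-ph0)*i/n
        dx=-40*np.cos(f)+40*np.cos(ph0)+ex*i/n;dz=40*np.sin(f)-40*np.sin(ph0)+ez*i/n;dy=1.27*(f-ph0)
        print(f"{dx/1000:.4f} {-dz/1000:.4f} {dy/1000:.4f} 0 0 0 0.012;",end=" ")
    print()
E
python3 -c "
from h import *
rows(1.83,2.83,7)"
```

```text
0.0054 0.0019 0.0002 0 0 0 0.012; 0.0105 0.0045 0.0004 0 0 0 0.012; 0.0151 0.0078 0.0005 0 0 0 0.012; 0.0193 0.0117 0.0007 0 0 0 0.012; 0.0228 0.0162 0.0009 0 0 0 0.012; 0.0257 0.0211 0.0011 0 0 0 0.012; 0.0278 0.0264 0.0013 0 0 0 0.012;
```

>>> {"fn": "drive_tool", "kwargs": {"deltas": "0.0055 0.002 0.0002 0 0 0 0.012; 0.0105 0.0045 0.0004 0 0 0 0.012; 0.015 0.008 0.0005 0 0 0 0.012; 0.0195 0.0115 0.0007 0 0 0 0.012", "force": 50}}

```text
t: 5.8
position: [578.6, -177.8, 45.0]
orientation: [-0.707, 0.707, -0.0, -0.0]
force: [-5.9, -3.4, -2.9]
grip_width: 16.6
```

Run:
```python
from h import *
apply([.0195,.0115,.0007,0,0,0]);st();print(getcmd()[0])
a=camera("side");cv2.imwrite("pics/side8.png",a);crop(a,210,110,90,80,"s8",7);st()
```

```text
t 5.8 p [ 578.6  -177.81   45.04] F [-5.9 -3.4 -2.9] M [-0.69  1.09 -0.16] g 16.6 yaw -0.01
[ 578.57529049 -177.44649741   45.384     ]
t 5.85 p [ 578.93 -177.86   44.46] F [-2.  -3.8 -2. ] M [-0.6   0.45 -0.27] g 16.5 yaw -0.01
```

View pics/s8.png

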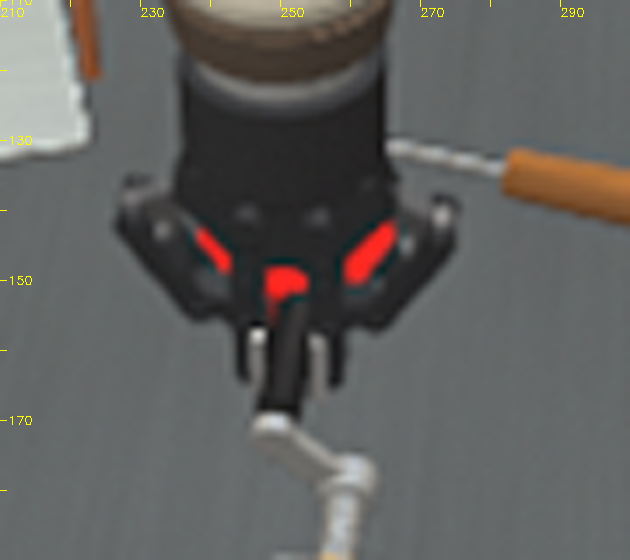

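```bash
python3 -c "
from h import *
rows(2.40,3.9,10)"
```

```text
0.0037 0.0047 0.0002 0 0 0 0.012; 0.0067 0.0099 0.0004 0 0 0 0.012; 0.0088 0.0155 0.0006 0 0 0 0.012; 0.0101 0.0214 0.0008 0 0 0 0.012; 0.0105 0.0274 0.0010 0 0 0 0.012; 0.0100 0.0333 0.0011 0 0 0 0.012; 0.0086 0.0392 0.0013 0 0 0 0.012; 0.0064 0.0447 0.0015 0 0 0 0.012; 0.0033 0.0499 0.0017 0 0 0 0.012; -0.0005 0.0545 0.0019 0 0 0 0.012;
```

>>> {"fn": "drive_tool", "kwargs": {"deltas": "0.0037 0.0047 0.0002 0 0 0 0.012; 0.0067 0.0099 0.0004 0 0 0 0.012; 0.0088 0.0155 0.0006 0 0 0 0.012; 0.01 0.0214 0.0008 0 0 0 0.012; 0.0105 0.0274 0.001 0 0 0 0.012"}}

```text
t: 6.48
position: [589.7, -177.3, 18.4]
orientation: [-0.707, 0.708, 0.0, 0.001]
force: [-3.5, -5.1, 1.6]
grip_width: 16.4
```

Run:
```python
from h import *
apply([.0105,.0274,.001,0,0,0]);st();print(getcmd()[0]);rows(3.15,4.65,10)
```

```text
t 6.47 p [ 589.73 -177.26   18.41] F [-3.5 -5.1  1.6] M [-0.86  0.65 -0.21] g 16.4 yaw -0.03
[ 589.07523749 -176.44594104   17.984     ]
-0.0005 0.0060 0.0002 0 0 0 0.012; -0.0019 0.0118 0.0004 0 0 0 0.012; -0.0041 0.0174 0.0006 0 0 0 0.012; -0.0072 0.0225 0.0008 0 0 0 0.012; -0.0110 0.0272 0.0010 0 0 0 0.012; -0.0154 0.0312 0.0011 0 0 0 0.012; -0.0204 0.0345 0.0013 0 0 0 0.012; -0.0258 0.0371 0.0015 0 0 0 0.012; -0.0316 0.0388 0.0017 0 0 0 0.012; -0.0375 0.0396 0.0019 0 0 0 0.012;
```

>>> {"fn": "drive_tool", "kwargs": {"deltas": "-0.0005 0.006 0 0 0 0 0.012; -0.002 0.0118 0 0 0 0 0.012; -0.004 0.0174 0 0 0 0 0.012; -0.007 0.0225 0 0 0 0 0.012; -0.011 0.0272 0 0 0 0 0.012"}}

```text
t: 7.1
position: [579.0, -176.0, -9.6]
orientation: [0.707, -0.707, -0.001, -0.001]
force: [6.2, -1.0, -2.1]
grip_width: 16.4
```

Run:
```python
from h import *
apply([-.011,.0272,.0,0,0,0]);st();print(getcmd()[0]);
a=camera("side");cv2.imwrite("pics/side9.png",a);crop(a,210,110,90,90,"s9",6);st();rows(3.9,5.4,10)
```

```text
t 7.1 p [ 578.99 -176.     -9.57] F [ 6.2 -1.  -2.1] M [-0.07 -1.21 -0.38] g 16.4 yaw 0.02
[ 578.0752375  -176.44652391   -9.216     ]
t 7.15 p [ 578.13 -175.91  -10.34] F [ 7.5 -2.5 -4.4] M [-0.44 -1.19 -0.33] g 17.2 yaw 0.03
-0.0044 0.0040 0.0002 0 0 0 0.012; -0.0094 0.0074 0.0004 0 0 0 0.012; -0.0149 0.0099 0.0006 0 0 0 0.012; -0.0206 0.0116 0.0008 0 0 0 0.012; -0.0265 0.0124 0.0010 0 0 0 0.012; -0.0325 0.0123 0.0011 0 0 0 0.012; -0.0385 0.0114 0.0013 0 0 0 0.012; -0.0442 0.0095 0.0015 0 0 0 0.012; -0.0495 0.0068 0.0017 0 0 0 0.012; -0.0544 0.0034 0.0019 0 0 0 0.012;
```

View pics/s9.png

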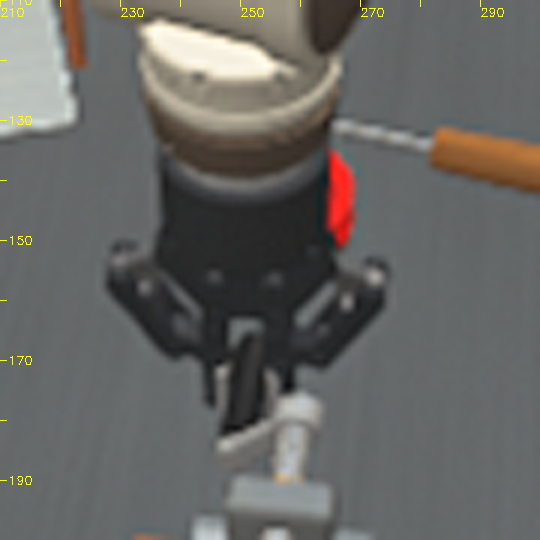

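>>> {"fn": "drive_tool", "kwargs": {"deltas": "-0.0044 0.004 0.0002 0 0 0 0.012; -0.0095 0.0074 0.0004 0 0 0 0.012; -0.015 0.01 0.0006 0 0 0 0.012; -0.0206 0.0116 0.0008 0 0 0 0.012; -0.0265 0.0124 0.001 0 0 0 0.012"}}

```text
t: 7.78
position: [550.9, -174.1, -22.5]
orientation: [0.708, -0.706, 0.0, 0.001]
force: [3.2, 4.7, -4.0]
grip_width: 16.7
```

Run:
```python
from h import *
apply([-.0265,.0124,.001,0,0,0]);st();print(getcmd()[0]);
rows(4.65,6.15,10)
```

```text
t 7.78 p [ 550.88 -174.13  -22.55] F [ 3.2  4.7 -4. ] M [ 0.85 -0.6  -0.3 ] g 16.7 yaw 0.05
[ 551.57518455 -175.44792809  -21.616     ]
-0.0060 -0.0001 0.0002 0 0 0 0.012; -0.0119 -0.0010 0.0004 0 0 0 0.012; -0.0176 -0.0029 0.0006 0 0 0 0.012; -0.0230 -0.0056 0.0008 0 0 0 0.012; -0.0279 -0.0090 0.0010 0 0 0 0.012; -0.0322 -0.0132 0.0011 0 0 0 0.012; -0.0359 -0.0179 0.0013 0 0 0 0.012; -0.0388 -0.0231 0.0015 0 0 0 0.012; -0.0409 -0.0287 0.0017 0 0 0 0.012; -0.0421 -0.0346 0.0019 0 0 0 0.012;
```

>>> {"fn": "drive_tool", "kwargs": {"deltas": "-0.006 0 0.0002 0 0 0 0.012; -0.0119 -0.001 0.0004 0 0 0 0.012; -0.0176 -0.003 0.0006 0 0 0 0.012; -0.023 -0.0056 0.0008 0 0 0 0.012; -0.028 -0.009 0.001 0 0 0 0.012; -0.0322 -0.0132 0.0011 0 0 0 0.012; -0.036 -0.018 0.0013 0 0 0 0.012; -0.0388 -0.023 0.0015 0 0 0 0.012; -0.041 -0.0287 0.0017 0 0 0 0.012; -0.042 -0.0346 0.0019 0 0 0 0.012"}}

```text
t: 9.02
position: [509.8, -170.9, 12.8]
orientation: [0.709, -0.705, -0.001, 0.0]
force: [8.4, 12.0, -4.2]
grip_width: 16.5
```

Run:
```python
from h import *
apply([-.042,-.0346,.0019,0,0,0]);st();print(getcmd()[0]);
a=camera("side");cv2.imwrite("pics/side10.png",a);crop(a,210,110,90,90,"s10",6);st();
rows(6.15,7.65,10)
```

```text
t 9.03 p [ 509.83 -170.92   12.8 ] F [ 8.4 12.  -4.2] M [ 2.25 -1.4  -0.35] g 16.5 yaw 0.11
[ 509.57508394 -173.55015359   12.984     ]
t 9.07 p [ 509.9  -170.95   13.57] F [ 3.8 13.4 -3. ] M [ 2.4  -0.69 -0.32] g 16.8 yaw 0.12
-0.0003 -0.0060 0.0002 0 0 0 0.012; 0.0002 -0.0120 0.0004 0 0 0 0.012; 0.0016 -0.0178 0.0006 0 0 0 0.012; 0.0039 -0.0233 0.0008 0 0 0 0.012; 0.0070 -0.0284 0.0010 0 0 0 0.012; 0.0108 -0.0331 0.0011 0 0 0 0.012; 0.0153 -0.0371 0.0013 0 0 0 0.012; 0.0203 -0.0403 0.0015 0 0 0 0.012; 0.0258 -0.0428 0.0017 0 0 0 0.012; 0.0315 -0.0445 0.0019 0 0 0 0.012;
```

View pics/s10.png

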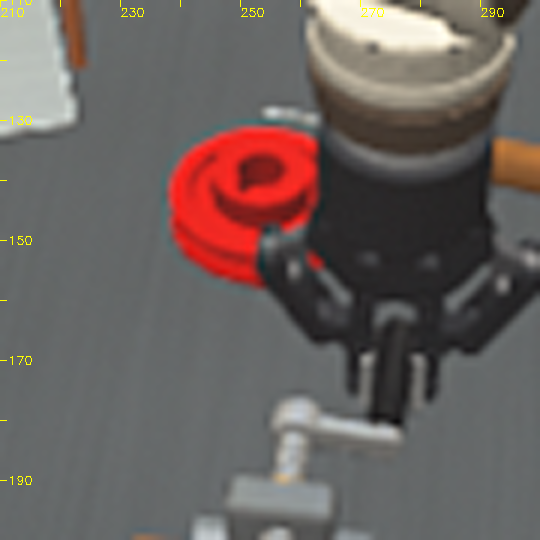

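>>> {"fn": "drive_tool", "kwargs": {"deltas": "-0.0005 -0.006 0.001 0 0 0 0.012; 0 -0.012 0.002 0 0 0 0.012; 0.0015 -0.018 0.003 0 0 0 0.012; 0.004 -0.0233 0.004 0 0 0 0.012; 0.007 -0.0285 0.0045 0 0 0 0.012; 0.011 -0.033 0.005 0 0 0 0.012"}}

```text
t: 9.82
position: [520.4, -169.9, 45.3]
orientation: [-0.706, 0.708, -0.001, 0.0]
force: [4.7, -10.8, -10.3]
grip_width: 16.6
```

Run:
```python
from h import *
apply([.011,-.033,.005,0,0,0]);st();print(getcmd()[0]);
rows(7.05,7.65,6)
```

```text
t 9.82 p [ 520.41 -169.95   45.32] F [  4.7 -10.8 -10.3] M [-2.22 -0.79 -0.27] g 16.6 yaw -0.05
[ 520.57481898 -168.54957073   45.984     ]
0.0029 -0.0027 0.0001 0 0 0 0.012; 0.0061 -0.0052 0.0003 0 0 0 0.012; 0.0095 -0.0073 0.0004 0 0 0 0.012; 0.0131 -0.0090 0.0005 0 0 0 0.012; 0.0168 -0.0104 0.0006 0 0 0 0.012; 0.0207 -0.0114 0.0008 0 0 0 0.012;
```

>>> {"fn": "drive_tool", "kwargs": {"deltas": "0.003 -0.0027 -0.0005 0 0 0 0.012; 0.006 -0.005 -0.001 0 0 0 0.012; 0.0095 -0.0073 -0.001 0 0 0 0.012; 0.013 -0.009 -0.001 0 0 0 0.012"}}

```text
t: 10.32
position: [532.5, -169.9, 53.8]
orientation: [-0.707, 0.707, -0.001, -0.001]
force: [-0.8, -5.2, -8.7]
grip_width: 16.7
```

Run:
```python
from h import *
apply([.013,-.009,-.001,0,0,0]);st();print(getcmd()[0]);
a=camera("side");cv2.imwrite("pics/side11.png",a);crop(a,210,110,90,90,"s11",6);st();
```

```text
t 10.32 p [ 532.45 -169.9    53.85] F [-0.8 -5.2 -8.7] M [-1.03  0.06 -0.26] g 16.7 yaw -0.02
[ 533.57487195 -169.54888188   54.984     ]
t 10.38 p [ 532.86 -169.89   54.01] F [ 1.2 -5.1 -9.7] M [-1.06 -0.17 -0.23] g 17.0 yaw -0.02
```

View pics/s11.png

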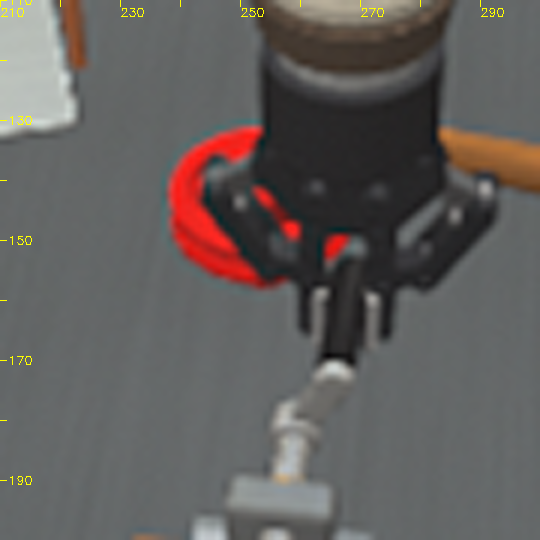

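>>> {"fn": "drive_tool", "kwargs": {"deltas": "0.004 -0.001 0 0 0 0 0.012; 0.008 -0.0015 0 0 0 0 0.012; 0.011 -0.002 0 0 0 0 0.012; 0.011 -0.002 0 0 0 0 0.012"}}

```text
t: 10.88
position: [536.4, -170.1, 54.8]
orientation: [-0.707, 0.707, -0.006, -0.005]
force: [-33.8, -7.3, 2.6]
grip_width: 16.5
```

Run:
```python
from h import *
apply([.011,-.002,0,0,0,0]);st();print(getcmd()[0]);
a=camera("side");cv2.imwrite("pics/side12.png",a);crop(a,210,110,90,90,"s12",6);st();
```

```text
t 10.88 p [ 536.42 -170.07   54.78] F [-33.8  -7.3   2.6] M [-1.33  6.36  0.16] g 16.5 yaw -0.08
[ 544.57487193 -169.54829902   56.984     ]
t 10.93 p [ 536.43 -170.08   54.79] F [-33.7  -7.5   2. ] M [-1.31  6.36  0.13] g 16.8 yaw -0.08
```

View pics/s12.png

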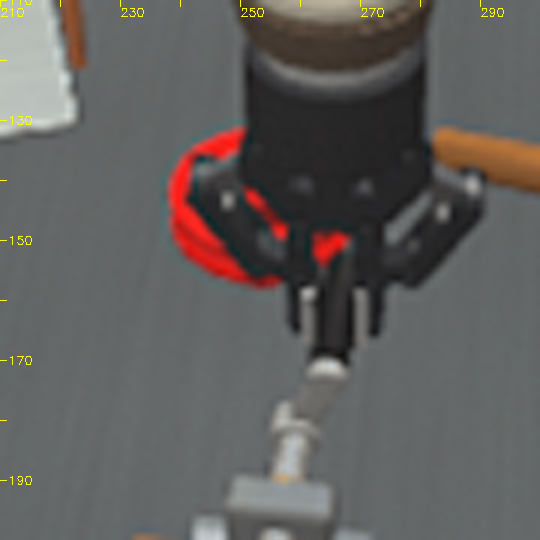

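>>> {"fn": "drive_tool", "kwargs": {"deltas": "-0.005 0 0 0 0 0 0.012; -0.008 0 0 0 0 0 0.012; -0.008 0 0 0 0 0 0.05; -0.008 0 0 0 0 0 0.05; -0.008 -0.03 0 0 0 0 0.05; -0.008 -0.09 0 0 0 0 0.06; -0.008 -0.14 0 0 0 0 0.06"}}

```text
t: 11.8
position: [536.7, -169.2, 199.7]
orientation: [-0.707, 0.707, 0.001, 0.0]
force: [1.2, 0.9, -0.9]
grip_width: 60.1
```

Run:
```python
from h import *
apply([-.008,-.14,0,0,0,0]);st();print(getcmd()[0]);
for z in range(55,115,10): print(z,proj("side",np.array([536.4,-159,z])),proj("side",np.array([536.4,-170,z])))
a=camera("side");cv2.imwrite("pics/side13.png",a);b=camera("top");cv2.imwrite("pics/top13.png",b)
crop(a,180,60,140,130,"s13",5);crop(b,205,165,120,65,"t13",6)
```

```text
t 11.8 p [ 536.69 -169.22  199.75] F [ 1.2  0.9 -0.9] M [-0.04  0.02  0.03] g 60.1 yaw 0.04
[ 536.57487195 -169.54872292  196.984     ]
55 [265.89095646 176.647351  ] [266.21639586 173.77560232]
65 [265.9340135 174.326886 ] [266.26172911 171.44825079]
75 [265.97776048 171.96923831] [266.30778379 169.0838619 ]
85 [266.02221412 169.57350698] [266.35457725 166.68154444]
95 [266.06739167 167.13876176] [266.40212743 164.24037837]
105 [266.11331097 164.66404181] [266.45045283 161.75941367]
```

View pics/s13.png

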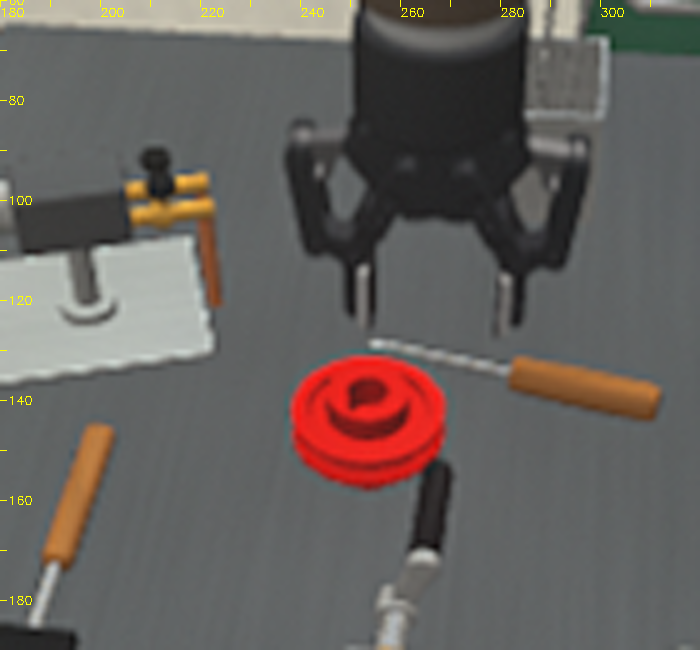

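View pics/t13.png

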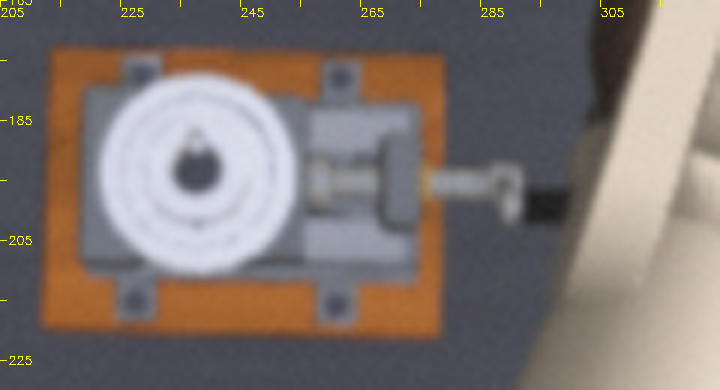

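```bash
python3 - <<'E'
from h import *
a=camera("side");b=camera("top");cv2.imwrite("pics/side14.png",a);cv2.imwrite("pics/top14.png",b)
crop(a,272,325,40,48,"s14",14);crop(b,130,218,34,32,"t14",18)
crop(b,222,178,32,32,"tb14",18);crop(a,225,195,50,50,"sb14",12)
E
python3 -c "
import cv2,numpy as np
def lb(f):
    i=cv2.imread('pics/'+f);return cv2.resize(i,(560,int(i.shape[0]*560/i.shape[1])))
for o,fs in(('m1',('s14','t14')),('m2',('tb14','sb14'))):
    A=[cv2.resize(cv2.imread(f'pics/{f}.png'),(395,int(395*cv2.imread(f'pics/{f}.png').shape[0]/cv2.imread(f'pics/{f}.png').shape[1]))) for f in fs]
    H=max(x.shape[0] for x in A);A=[cv2.copyMakeBorder(x,0,H-x.shape[0],0,5,cv2.BORDER_CONSTANT) for x in A]
    cv2.imwrite(f'pics/{o}.png',np.hstack(A))
"
```

```text
(no output)
```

View pics/m1.png

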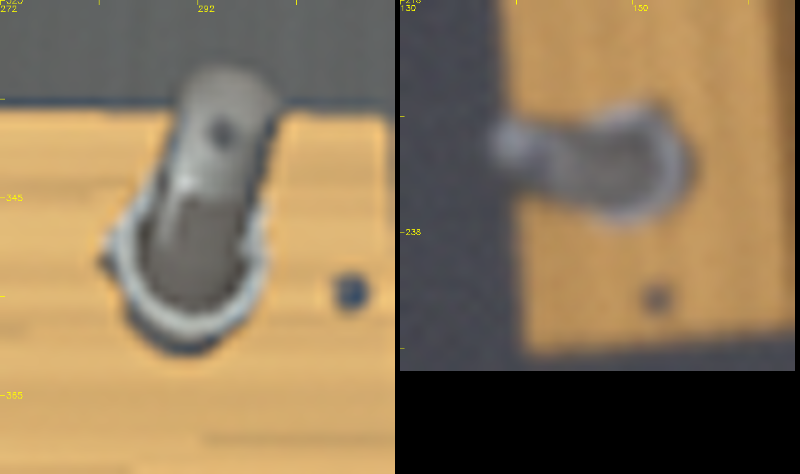

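View pics/m2.png

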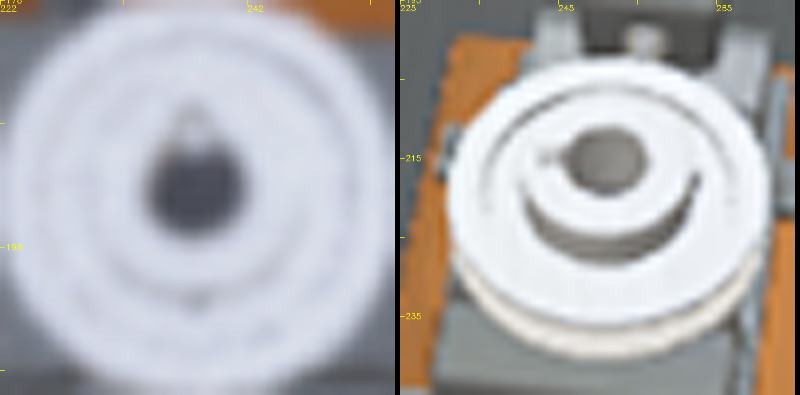

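Run:
```python
from h import *
X=onz("side",(291.3,351.3),74);print(X)
T=onz("top",(149.8,231.7),74);print(T)
# top end in top image ~ (140.5,230)
print(onz("top",(140.3,230.2),154), onz("side",(294.3,338.5),154))
for X in(X,T):
  for z in(154,106,74,45): print(z,proj("side",np.array([X[0],X[1],z])),proj("top",np.array([X[0],X[1],z])))
X=T
for d in([12,0],[-12,0],[0,12],[0,-12]): print(d,proj("side",np.array([X[0]+d[0],X[1]+d[1],154])))
```

```text
[446.4630211 307.8029792  74.       ]
[445.9592967  301.00644128  74.        ]
[448.79369472 308.14915307 154.        ] [446.70285497 306.09634719 154.        ]
154 [294.40082699 339.50124466] [140.40952768 231.01958984]
106 [292.4697324  346.84912724] [144.80687737 231.35274525]
74 [291.3 351.3] [147.5610249  231.56140711]
45 [290.31143728 355.0615158 ] [149.94426419 231.74196794]
154 [294.81178516 335.61766161] [142.79230085 231.16707771]
106 [292.86945546 343.13951777] [147.10123746 231.4947642 ]
74 [291.69220822 347.69851947] [149.8 231.7]
45 [290.69687698 351.5530342 ] [152.13530686 231.87759568]
[12, 0] [288.15316173 334.93063299]
[-12, 0] [301.48861189 336.30656842]
[0, 12] [294.58246298 342.56185057]
[0, -12] [295.03578488 328.83464409]
```

Run:
```python
from h import *
print(tri((291.3,351.3),(149.8,231.7)),tri((294.3,338.5),(140.4,230.3)))
# rack hole/screw marks: small dark screw at side (307.3,354.5), top (152,243.7)
print(tri((307.3,354.5),(152,243.7)),tri((194.7,353),(144,171)))
b=cv2.imread("pics/top14.png");print(b[222:242,134:160].max(2))
a=cv2.imread("pics/side14.png");print(a[328:362,280:304].max(2))
```

```text
(array([445.96556978, 304.3688345 ,  60.73079679]), [0.2898751749567465, 0.28987517495670667]) (array([447.67739505, 307.01391128, 157.57293212]), [0.7478587307667387, 0.7478587307668682])
(array([410.53144906, 302.09595647,  39.65012197]), [1.0070769580657972, 1.0070769580658145]) (array([637.11154598, 326.0306157 ,  56.55958729]), [2.078448355066744, 2.0784483550668775])
[[ 81  80  82  78 101 154 186 194 190 186 188 195 194 189 189 189 194 191
  194 198 199 193 187 188 194 195]
 [ 82  79  78  80  98 148 184 192 188 189 188 193 195 191 191 193 194 190
  196 197 198 195 187 188 192 196]
 [ 81  79  80  80  96 146 184 192 189 187 188 193 194 191 189 189 195 192
  192 197 201 194 190 187 191 195]
 [ 79  80  80  80  95 144 184 190 189 188 187 192 195 192 189 189 191 186
  189 193 198 198 186 186 191 195]
 [ 81  80  82  83  90 136 179 192 189 186 188 191 194 188 185 183 176 166
  165 180 193 197 191 186 192 194]
 [ 82  83  80  80  90 127 163 172 176 177 179 180 180 174 169 166 152 136
  135 161 190 195 191 186 189 195]
 [ 81  80  81  85 103 124 138 139 138 141 143 147 150 148 140 134 124 
[... 4191 characters left out ...]
24 226 232 172 141 175 162 119  95  98  97  94  87 101 144 183 171
  204 230 226 226 226 227]
 [215 216 219 219 163 103 147 182 176 153 124 105 114 117 150 190 177 177
  214 221 219 218 218 219]
 [212 212 213 216 173 103 102 140 176 190 180 171 177 181 178 153 137 192
  216 210 209 208 208 208]
 [219 218 218 222 210 160 105  97 122 146 166 170 160 152 134 145 190 216
  219 216 216 215 216 216]
 [218 217 217 218 221 207 161 106  92  98 111 114  98  84 145 204 217 217
  215 214 214 215 214 215]
 [221 221 221 221 222 226 216 181 131  92  86  82  95 152 210 227 222 219
  218 218 218 218 219 219]
 [224 223 224 224 224 226 229 226 206 193 189 188 198 220 229 226 224 224
  223 223 223 223 223 222]]
```

Run:
```python
from h import *
a=cv2.imread("pics/side14.png")
c=cv2.resize(a[326:364,274:308],None,fx=15,fy=15,interpolation=cv2.INTER_LANCZOS4)
c=np.clip((c.astype(float)-70)*1.9,0,255).astype(np.uint8);cv2.imwrite("pics/z1.png",c)
```

```text
(no output)
```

View pics/z1.png

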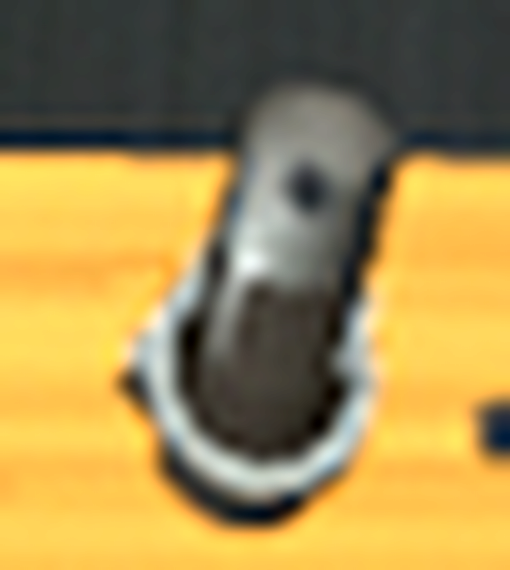

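Run:
```python
from h import *
print(getcmd()[0],rel([447,306.5,175],yawR(np.radians(-8))),rel([447,306.5,74],yawR(np.radians(-8))))
```

```text
[ 536.57487195 -169.54872292  196.984     ] (array([-0.0895,  0.022 ,  0.4761]), array([0., 8., 0.])) (array([-0.0895,  0.123 ,  0.4761]), array([0., 8., 0.]))
```

>>> {"fn": "drive_tool", "kwargs": {"deltas": "-0.01 0 0.05 0 1 0 0.06; -0.02 0 0.1 0 2 0 0.06; -0.03 0 0.155 0 3 0 0.06; -0.04 0 0.21 0 4 0 0.06; -0.05 0 0.265 0 5 0 0.06; -0.06 0.005 0.32 0 6 0 0.06; -0.07 0.01 0.375 0 7 0 0.06; -0.08 0.015 0.43 0 8 0 0.06; -0.0895 0.022 0.476 0 8 0 0.06; -0.0895 0.022 0.476 0 8 0 0.06"}}

```text
t: 13.25
position: [445.2, 308.6, 172.4]
orientation: [-0.705, 0.706, -0.049, 0.047]
force: [0.1, -1.2, -0.1]
grip_width: 60.2
```

Run:
```python
from h import *
apply([-.0895,.022,.476,0,8,0]);st();print(getcmd()[0]);
a=camera("side");cv2.imwrite("pics/side15.png",a);b=camera("top");cv2.imwrite("pics/top15.png",b);st()
crop(a,220,210,160,174,"s15",3);crop(b,90,160,140,120,"t15",4)
```

```text
t 13.25 p [445.25 308.61 172.44] F [ 0.1 -1.2 -0.1] M [-0.05  0.02  0.  ] g 60.2 yaw -7.76
[447.0496498  306.44653399 174.984     ]
t 13.35 p [446.38 306.32 173.78] F [ 0.4 -0.4  0.7] M [-0.01 -0.    0.05] g 60.1 yaw -7.92
```

View pics/s15.png

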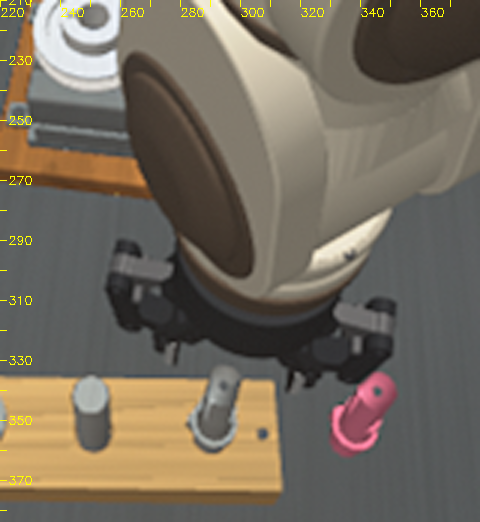

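View pics/t15.png

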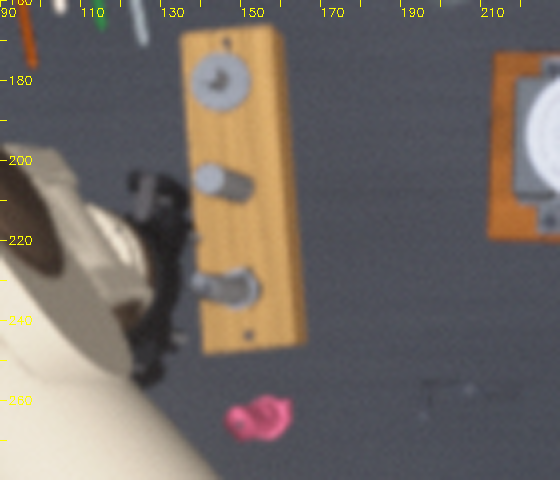

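Run:
```python
from h import *
for z in(174,200,215,230): print(z,proj("side",np.array([446.4,306.3,z])),proj("top",np.array([446.4,306.3,z])))
print(tri((298,332),(136.5,232)))
a=cv2.imread("pics/side15.png");b=cv2.imread("pics/top15.png")
crop(a,265,305,65,45,"s15b",11);crop(b,115,195,45,65,"t15b",9)
```

```text
174 [295.34069138 335.28776906] [139.01108457 230.88887136]
200 [296.54864626 330.66938074] [136.4115305  230.69138342]
215 [297.28439273 327.8563925 ] [134.85971605 230.57349219]
230 [298.05077508 324.9262737 ] [133.26797023 230.45256737]
(array([443.251212  , 307.06571368, 195.99514838]), [0.34816477830318854, 0.3481647783031322])
```

View pics/s15b.png

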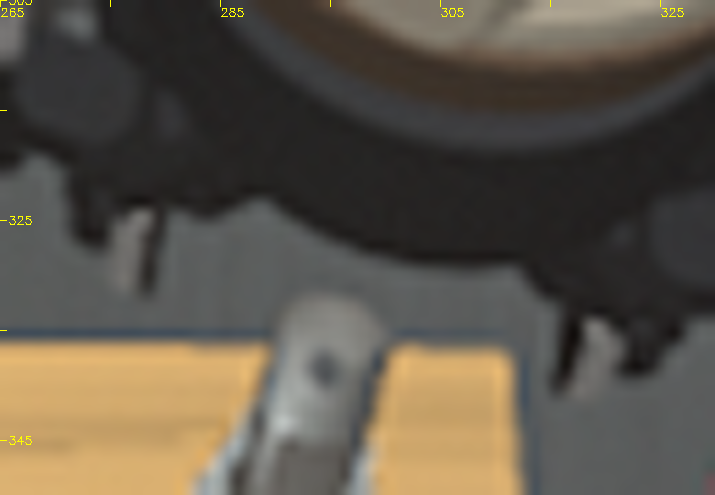

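View pics/t15b.png

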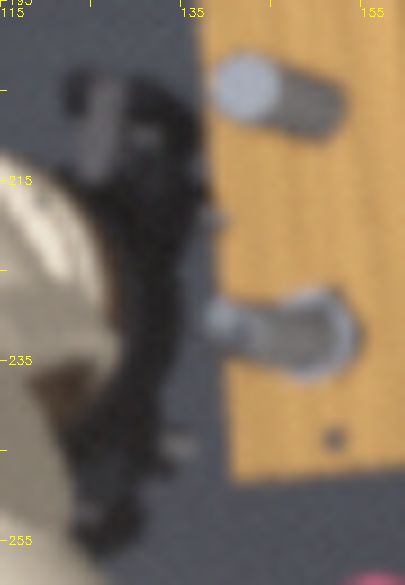

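Run:
```python
from h import *
print(tri((297.5,336),(137.8,231.8)),tri((277,331.4),(139.2,219)),tri((318,340.6),(136.4,244.5)))
print(tri((294.3,338.5),(139.8,230.2)))
```

```text
(array([443.37591319, 308.44032238, 178.6512536 ]), [0.4258519926671881, 0.4258519926670867]) (array([479.11965201, 304.66626622, 179.93159889]), [0.26412946426708467, 0.2641294642670641]) (array([408.07470232, 312.18721536, 177.4799193 ]), [0.5606401162739388, 0.5606401162738432])
(array([447.89091347, 307.89382382, 160.62063433]), [0.7605301626470916, 0.7605301626472962])
```

Run:
```python
from h import *
for X in([536.7,-169.2,205],[566.7,-169.2,205],[506.7,-169.2,205],[536.7,-169.2,245],[566.7,-169.2,245],[506.7,-169.2,245],[536.7,-200,205]): print(X,proj("side",np.array(X)))
# known far landmarks: board corner y=-90, z=25
for X in([630,-92,25],[480,-92,25],[630,117,25],[480,117,25]): print(X,proj("side",np.array(X,float)))
```

```text
[536.7, -169.2, 205] [266.8368316  134.73371967]
[566.7, -169.2, 205] [255.0830995  134.00016024]
[506.7, -169.2, 205] [278.64773112 135.47084696]
[536.7, -169.2, 245] [267.07116421 122.43861216]
[566.7, -169.2, 245] [254.88507544 121.70895431]
[506.7, -169.2, 245] [279.31871153 123.17194992]
[536.7, -200, 205] [267.82841298 126.6878134 ]
[630, -92, 25] [230.74177419 199.09217132]
[480, -92, 25] [283.82444719 203.13860035]
[630, 117, 25] [218.22526595 266.34594263]
[480, 117, 25] [279.2194339  271.86072525]
```

>>> {"fn": "drive_tool", "kwargs": {"deltas": "0.001 0.02 -0.001 0 0 0 0.06; 0.002 0.045 -0.001 0 0 0 0.06; 0.002 0.045 -0.001 0 0 0 0.06"}}

```text
t: 13.72
position: [448.4, 303.3, 128.3]
orientation: [-0.705, 0.706, -0.051, 0.049]
force: [0.1, 0.2, 0.4]
grip_width: 60.0
```

Run:
```python
from h import *
apply([.002,.045,-.001,0,0,0]);s,R=st();print(getcmd()[0],s["q"]);
a=camera("side");cv2.imwrite("pics/side16.png",a);b=camera("top");cv2.imwrite("pics/top16.png",b);st()
crop(a,265,305,65,60,"s16",10);crop(b,115,195,45,65,"t16",9)
```

```text
t 13.72 p [448.36 303.34 128.32] F [0.1 0.2 0.4] M [-0.03 -0.01  0.02] g 60.0 yaw -8.09
[448.89108005 305.17801729 129.984     ] [ 5.94887337e-01  5.48156393e-02  1.33259421e-02  1.53261310e+00
 -1.22987978e-04  2.30692382e+00]
t 13.82 p [449.15 304.37 130.7 ] F [-0.5  0.4  0.9] M [ 0.03 -0.01  0.02] g 60.2 yaw -8.06
```

View pics/s16.png

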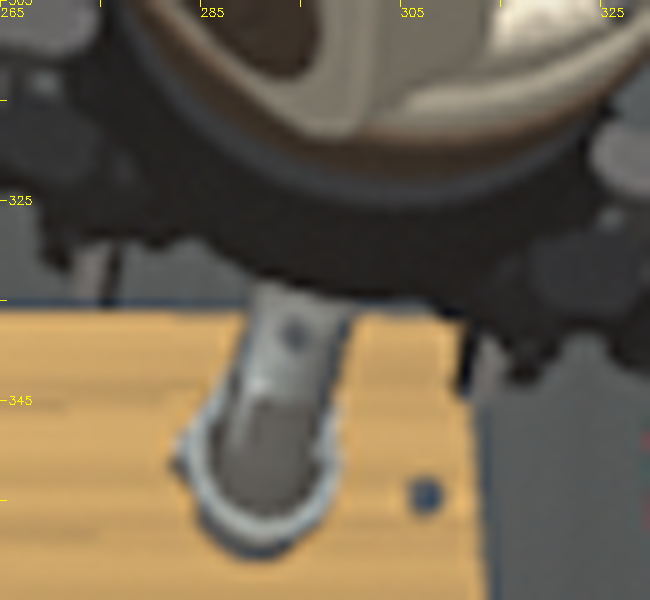

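View pics/t16.png

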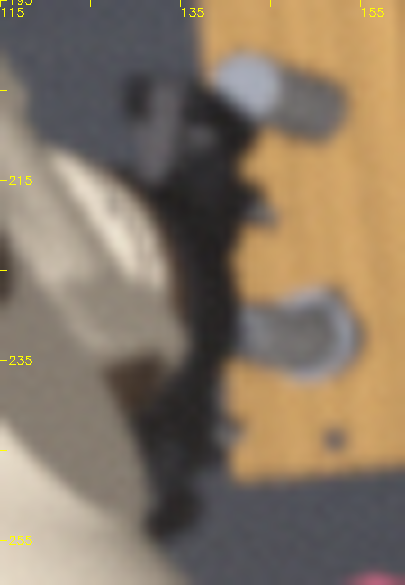

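Run:
```python
from h import *
print(tri((293.7,340),(143.2,231)),tri((274.5,335.3),(145,218.5)),tri((313,345),(141.5,243.5)))
for z in(130,140,170): print(z,proj("side",np.array([449,304.3,z])),proj("top",np.array([449,304.3,z])))
```

```text
(array([446.72121823, 304.15518351, 137.81410276]), [0.08447354310375331, 0.08447354310375468]) (array([482.52308448, 299.40555876, 138.02164311]), [0.253380437844102, 0.2533804378440404]) (array([411.12682402, 308.94984195, 136.18213036]), [0.1103387515459272, 0.11033875154595316])
130 [292.10403109 341.16301528] [143.86801189 230.29726062]
140 [292.49343282 339.59419513] [142.95481191 230.22023758]
170 [293.72137149 334.64708072] [140.12583719 229.98163022]
```

Run:
```python
from h import *
for X in([449,342,203],[449,342,211],[449,342,250],[449,304,210],[449,304,250],[449,320,210]): print(X,proj("side",np.array(X,float)),proj("top",np.array(X,float)))
```

```text
[449, 342, 203] [294.40905738 352.4473968 ] [123.0804701  229.87877631]
[449, 342, 211] [294.79048783 351.14190649] [122.16592875 229.81064962]
[449, 342, 250] [296.77986913 344.33301635] [117.5247328  229.46491418]
[449, 304, 210] [295.51890971 327.24649095] [136.24149258 229.64332273]
[449, 304, 250] [297.51432447 319.19833725] [131.97193783 229.28283798]
[449, 320, 210] [295.19965225 337.13794959] [130.36294445 229.71738813]
```

View pics/side16.png

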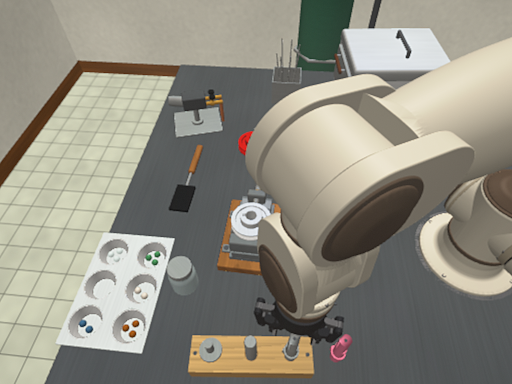

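View pics/top16.png

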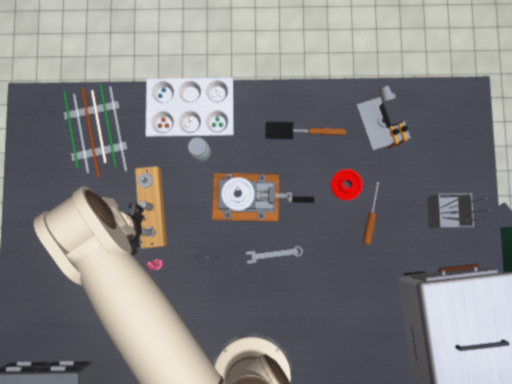

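>>> {"fn": "drive_tool", "kwargs": {"deltas": "-0.001 0.02 0.001 0 0 0 0.06; -0.001 0.04 0.001 0 0 0 0.06; -0.001 0.055 0.001 0 0 0 0.06; -0.001 0.055 0.001 0 0 0 0.05", "force": 60}}

```text
t: 14.32
position: [447.9, 306.0, 74.7]
orientation: [-0.705, 0.706, -0.05, 0.049]
force: [-0.4, -0.1, -0.1]
grip_width: 50.2
```

Run:
```python
from h import *
apply([-.001,.055,.001,0,0,0]);s,R=st();print(getcmd()[0]);
a=camera("side");cv2.imwrite("pics/side17.png",a);b=camera("top");cv2.imwrite("pics/top17.png",b);st()
crop(a,265,305,65,60,"s17",10);crop(b,115,195,45,65,"t17",9)
```

```text
t 14.32 p [447.85 305.95  74.7 ] F [-0.4 -0.1 -0.1] M [-0.05  0.   -0.  ] g 50.2 yaw -8.01
[448.03992524 306.30741336  74.984     ]
t 14.43 p [448.39 306.4   75.9 ] F [0.8 0.4 0.6] M [ 0.04 -0.02 -0.02] g 49.9 yaw -8.01
```

View pics/s17.png

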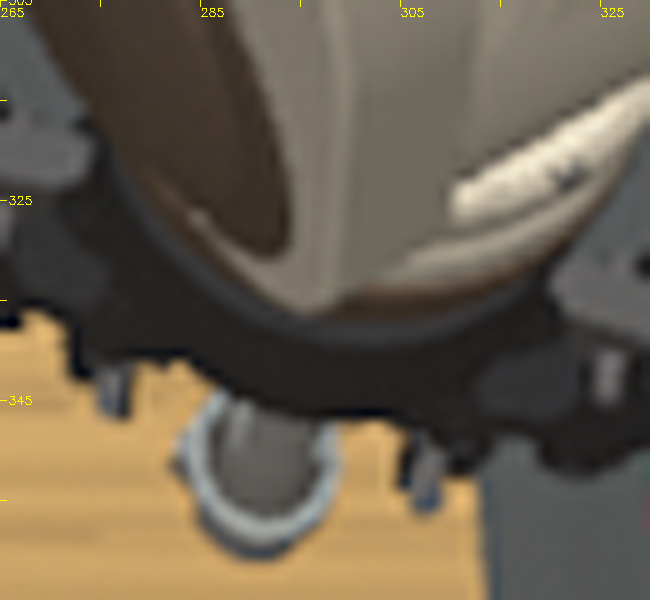

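View pics/t17.png

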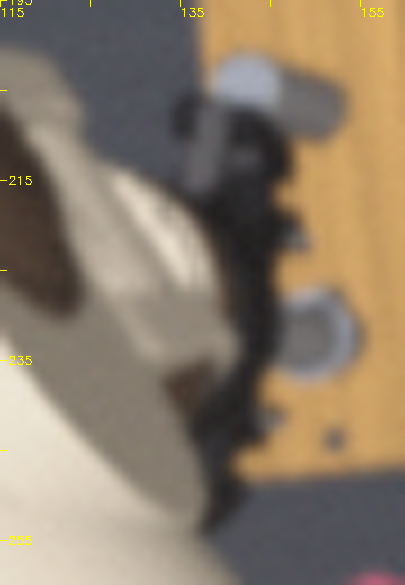

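>>> {"fn": "drive_tool", "kwargs": {"deltas": "0 0 0 0 0 0 0.03; 0 0 0 0 0 0 0.015; 0 0 0 0 0 0 0.012; 0 0 0 0 0 0 0.012", "force": 60}}

```text
t: 14.92
position: [447.9, 306.6, 75.9]
orientation: [0.706, -0.705, 0.049, -0.049]
force: [-3.4, 0.1, 5.0]
grip_width: 18.6
```

Run:
```python
from h import *
s,R=st()
a=camera("side");cv2.imwrite("pics/side18.png",a);st()
crop(a,265,305,65,60,"s18",10)
```

```text
t 14.93 p [447.87 306.6   75.87] F [-3.4  0.1  5. ] M [-0.04  0.92 -0.01] g 18.6 yaw -7.98
t 14.97 p [447.84 306.58  75.85] F [-3.2  0.1  5.7] M [-0.06  0.93 -0.02] g 19.1 yaw -7.98
```

View pics/s18.png

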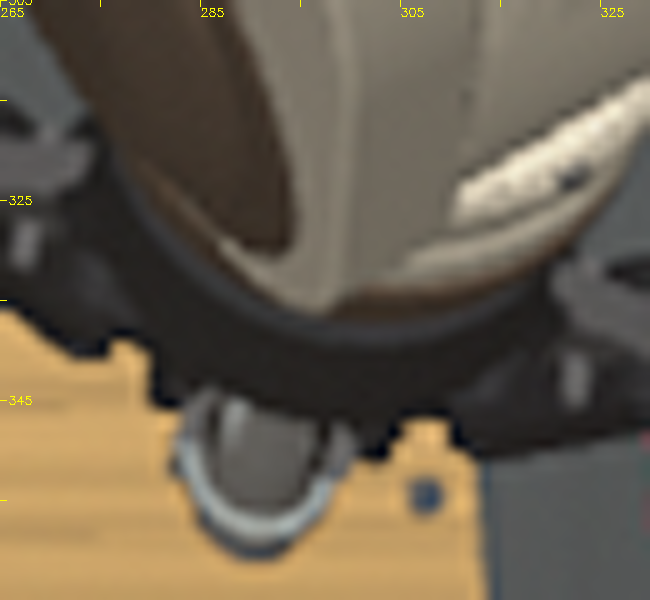

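>>> {"fn": "drive_tool", "kwargs": {"deltas": "0 -0.005 0 0 0 0 0.012; 0 -0.015 0 0 0 0 0.012; 0 -0.04 0 0 0 0 0.012; 0 -0.08 0 0 0 0 0.012; 0 -0.12 0 0 0 0 0.012; 0 -0.125 0 0 0 0 0.012", "force": 90}}

```text
t: 15.72
position: [449.1, 307.0, 203.1]
orientation: [0.706, -0.704, 0.048, -0.051]
force: [0.2, 0.2, -3.7]
grip_width: 18.2
```

Run:
```python
from h import *
apply([0,-.125,0,0,0,0]);s,R=st();print(getcmd()[0])
a=camera("side");b=camera("top");cv2.imwrite("pics/side19.png",a);cv2.imwrite("pics/top19.png",b);st()
crop(a,200,280,160,104,"s19",5);crop(b,100,190,80,70,"t19",7)
```

```text
t 15.72 p [449.06 306.96 203.1 ] F [ 0.2  0.2 -3.7] M [ 0.04 -0.02 -0.01] g 18.2 yaw -8.0
[448.03992524 306.30741336 199.984     ]
t 15.82 p [448.27 306.43 199.89] F [ 0.6  0.2 -4.8] M [-0.04  0.03 -0.02] g 17.9 yaw -8.0
```

View pics/s19.png

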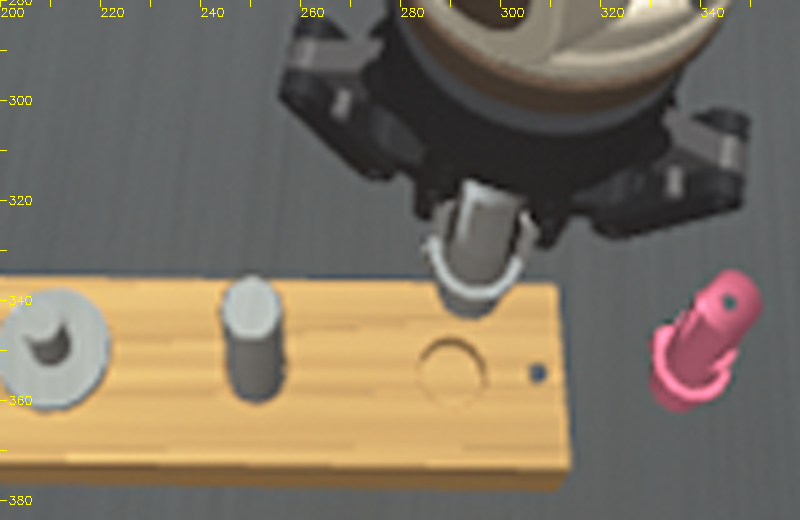

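View pics/t19.png

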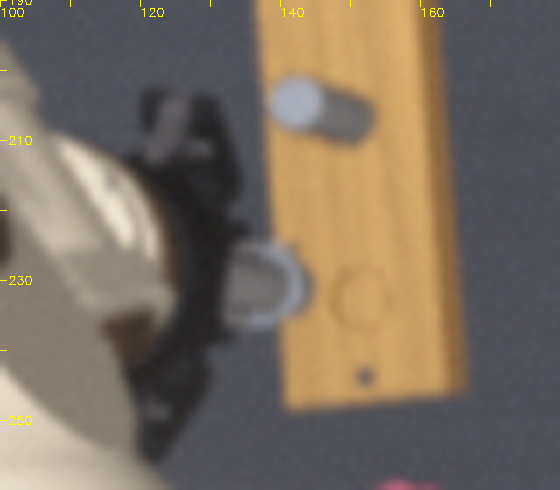

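Run:
```python
from h import *
a=cv2.imread("pics/side19.png");b=cv2.imread("pics/top19.png")
Hs=onz("side",(290.3,354.2),45);Ht=onz("top",(151.4,232.6),45);print("hole",Hs,Ht,tri((290.3,354.2),(151.4,232.6)))
A=cv2.imread("pics/side14.png");B=cv2.imread("pics/top14.png")
def dark(im,x0,y0,x1,y1,thr):
    gg=im[y0:y1,x0:x1].max(2).astype(float);W=np.clip(thr-gg,0,40);yy,xx=np.mgrid[y0:y1,x0:x1]
    return (xx*W).sum()/W.sum(),(yy*W).sum()/W.sum()
print(B[184:202,228:246].max(2));print(A[206:224,238:260].max(2))
b1=dark(B,230,190,244,200,190);b2=dark(A,246,209,258,221,190);print(b1,b2,onz("top",b1,136),onz("side",b2,136),tri(b2,b1))
# keyway outer mark: search bright/dark
```

```text
hole [446.55512432 306.16307467  45.        ] [443.75840881 303.25873491  45.        ] (array([445.03460096, 304.70000231,  38.40168569]), [1.1590447498347418, 1.159044749834752])
[[223 219 225 227 228 227 228 229 228 231 230 230 229 229 230 230 226 215]
 [219 223 227 227 221 223 227 227 228 226 228 229 230 230 229 232 232 228]
 [225 228 227 224 222 227 230 226 213 203 212 228 231 232 230 231 231 232]
 [229 229 224 223 226 230 230 221 194 186 193 218 230 232 231 230 231 234]
 [229 228 224 226 229 229 226 209 188 199 198 202 224 229 232 232 231 233]
 [230 229 229 231 231 228 211 180 170 190 187 172 190 219 230 232 232 232]
 [229 228 231 233 231 222 186 143 129 144 141 127 144 191 226 233 232 232]
 [227 226 231 233 229 207 157 111  98 103 100  96 106 161 217 232 233 233]
 [226 223 229 233 226 191 132  96  87  89  91  91  97 140 203 230 233 233]
 [227 223 229 231 223 180 120  89  86  88  89  89  97 136 200 228 233 231]
 [227 223 230 232 225 187 123  87  87  87  88  88 104 150 206 229 232 230]
 [229 225 230 231 227 204 152 110  92  90  91 101 130 179 220 230 231 227]
 [229 223 227 229 22
[... 1710 characters left out ...]
247
  248 246 248 251]
 [246 249 206 163 232 249 245 245 248 251 251 244 235 237 240 247 248 247
  246 248 252 238]
 [245 248 211 135 175 234 248 248 247 247 248 249 249 250 250 247 244 246
  250 248 230 168]
 [244 246 226 149 133 174 222 242 251 251 249 247 247 248 249 248 247 253
  252 225 158 111]
 [243 244 246 195 126 140 158 189 226 240 247 247 246 248 251 246 238 229
  193 149 117 102]]
(np.float64(237.38123167155425), np.float64(192.99169110459434)) (np.float64(250.5341834927382), np.float64(215.01027275947573)) [553.70925831  31.73467138 136.        ] [557.01649477  33.39251364 136.        ] (array([555.6207546 ,  31.84130328, 133.54234675]), [1.6342193383042107, 1.6342193383043753])
```

Run:
```python
from h import *
c=onz("top",(237.36,193),136);k=onz("top",(237.0,187.2),136);d=k-c;print(d,np.degrees(np.arctan2(d[1],d[0])))
c=onz("side",(250.5,215.0),136);
for p in((243,214.6),(243.0,214.3),(243.5,214.5)):
  k=onz("side",p,136);d=k-c;print(d,np.degrees(np.arctan2(d[1],d[0])))
# vise axis direction: screw top row centroid
B=cv2.imread("pics/top14.png").astype(float).sum(2)
P_=[]
for c_ in range(278,286):
  w=np.clip(B[188:202,c_]-300,0,None);P_.append(onz("top",(c_,(w*np.arange(188,202)).sum()/w.sum()),78)[:2])
P_=np.array(P_);print(P_[[0,-1]],np.polyfit(P_[:,1],P_[:,0],1))
s=r.read_state();print(getcmd()[0],s["q"],[rel([558,34.5,203],yawR(np.radians(y))) for y in (0,1,2)])
```

```text
[17.01372065  0.91317355  0.        ] 3.0722754218648944
[1.76247403e+01 5.49124861e-01 1.13686838e-13] 1.7845574930594204
[ 1.77322226e+01 -3.00095857e-01 -1.13686838e-13] -0.9695673893075581
[16.49355546  0.15406949  0.        ] 0.5351953829587646
[[ 552.19848467  -89.01680499]
 [ 551.43522114 -110.2908087 ]] [3.94556239e-02 5.55879893e+02]
[448.03992524 306.30741336 199.984     ] [ 5.99655478e-01  7.14513283e-02  1.69198677e-01  1.66810847e+00
 -4.25360790e-05  2.31003327e+00] [(array([ 0.1467, -0.003 , -0.2539]), array([ 0., -8.,  0.])), (array([ 0.1467, -0.003 , -0.2539]), array([ 0., -9.,  0.])), (array([ 0.1467, -0.003 , -0.2539]), array([  0., -10.,   0.]))]
```

>>> {"fn": "drive_tool", "kwargs": {"deltas": "0.02 -0.003 -0.035 0 -1.5 0 0.012; 0.045 -0.003 -0.08 0 -3 0 0.012; 0.07 -0.003 -0.125 0 -5 0 0.012; 0.095 -0.003 -0.17 0 -7 0 0.012; 0.12 -0.003 -0.21 0 -9 0 0.012; 0.14 -0.003 -0.24 0 -9.5 0 0.012; 0.1467 -0.003 -0.2539 0 -9.5 0 0.012; 0.1467 -0.003 -0.2539 0 -9.5 0 0.012"}}

```text
t: 16.82
position: [557.6, 33.9, 201.5]
orientation: [0.707, -0.707, -0.008, 0.01]
force: [-0.5, -0.6, -4.2]
grip_width: 18.6
```

Run:
```python
from h import *
apply([.1467,-.003,-.2539,0,-9.5,0]);s,R=st();print(getcmd()[0])
a=camera("side");b=camera("top");cv2.imwrite("pics/side20.png",a);cv2.imwrite("pics/top20.png",b);st()
crop(a,200,150,100,110,"s20",6);crop(b,205,160,80,70,"t20",7)
```

```text
t 16.82 p [557.59  33.92 201.5 ] F [-0.5 -0.6 -4.2] M [0.01 0.05 0.  ] g 18.6 yaw 1.42
[557.99060499  34.46748248 202.984     ]
t 16.93 p [557.44  35.16 202.3 ] F [-0.1  0.5 -3.8] M [0.01 0.   0.03] g 17.9 yaw 1.52
```

View pics/s20.png

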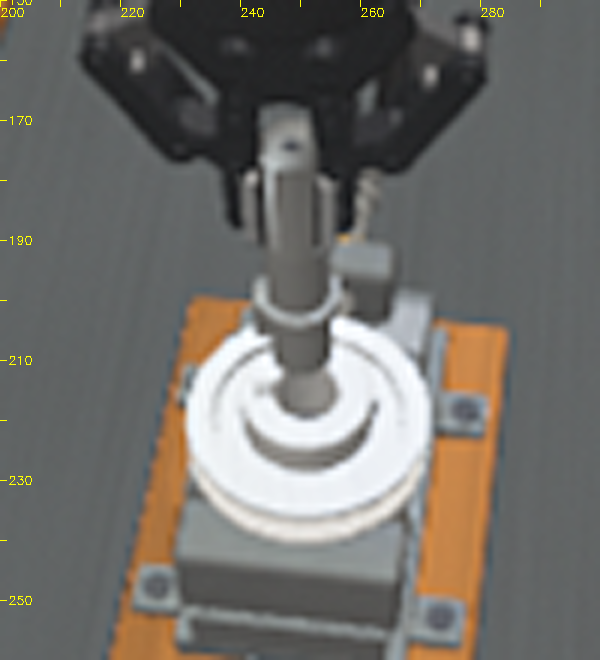

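View pics/t20.png

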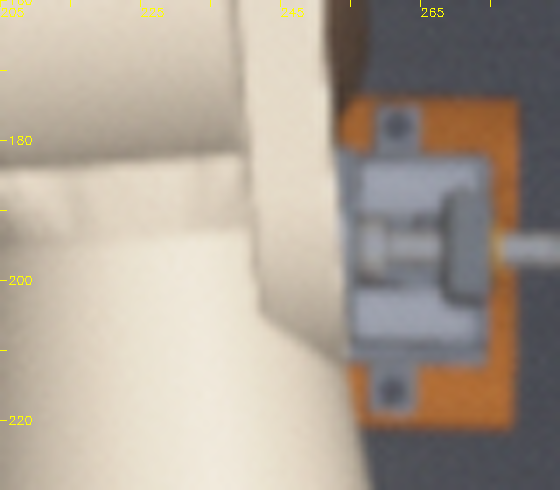

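Run:
```python
from h import *
for z in(160,160+36,160+40,280): print(z,proj("side",np.array([557.0,33.4,z])))
a=cv2.imread("pics/side20.png")
for rr in(174,186,188,192,196,206,208,210,212): print(rr,a[rr,236:264].max(1))
```

```text
160 [250.30579997 209.01335861]
196 [249.93163787 199.46124547]
200 [249.88835751 198.35632637]
280 [248.94144645 174.18230787]
174 [ 39  39  41  41  39  38  31  79 137 165 149 108  80  94 115 117  82  34
  36  38  39  38  41  47  45  42  44  44]
186 [105  83  42  29  79 115  95  45 113 141 116 107 104 100  99  99  66  86
 120  96  54  39  31 108 131 107 102 105]
188 [103 106  96  86  96 113 101  53  98 136 121 106 104 101  99  99  68  87
 118  92  60  54  99 144 130  99 101 104]
192 [101 102 101 103 103 104 104 102 100 109 111 108 106 103  99  96  96  93
  95 134 155 151 149 148 148 149 150 155]
196 [101 103 102 103 104 100 117 146 127 102 105 105 103 100  97  94  89  82
  92 166 150  88  95  99 101 104 108 112]
206 [180 175 224 246 252 255 248 243 221 141 100 106 105 102 100  96  92  87
  70 155 221 238 245 249 253 253 250 246]
208 [226 254 254 251 243 215 166 154 186 150  95 106 106 104 101  98  93  84
  66 220 255 240 224 189 193 226 244 249]
210 [253 252 243 185 163 216 245 253 255 228 117  97 103 102 100  96  89  73
 152 243 251 247 247 247 240 221 191 215]
212 [246 202 171 239 244 242 248 248 249 255 232 144 111 113 116 117 129 146
 157 212 248 248 246 246 243 240 247 245]
```

>>> {"fn": "drive_tool", "kwargs": {"deltas": "-0.0007 0.01 0 0 0 0 0.012; -0.0007 0.019 0 0 0 0 0.012; -0.0007 0.023 0 0 0 0 0.012; -0.0007 0.026 0 0 0 0 0.012; -0.0007 0.028 0 0 0 0 0.012"}}

```text
t: 17.55
position: [557.3, 34.5, 174.9]
orientation: [0.707, -0.707, -0.009, 0.009]
force: [0.0, 0.4, -3.5]
grip_width: 18.3
```

Run:
```python
from h import *
apply([-.0007,.028,0,0,0,0]);s,R=st();print(getcmd()[0])
a=camera("side");cv2.imwrite("pics/side21.png",a);st()
crop(a,215,165,70,85,"s21",7)
```

```text
t 17.55 p [557.3   34.48 174.92] F [ 0.   0.4 -3.5] M [ 0.    0.07 -0.02] g 18.3 yaw 1.5
[557.29084584  34.44912154 174.984     ]
t 17.6 p [557.23  34.45 174.74] F [-0.4 -0.  -4.2] M [ 0.04  0.02 -0.01] g 17.8 yaw 1.5
```

View pics/s21.png

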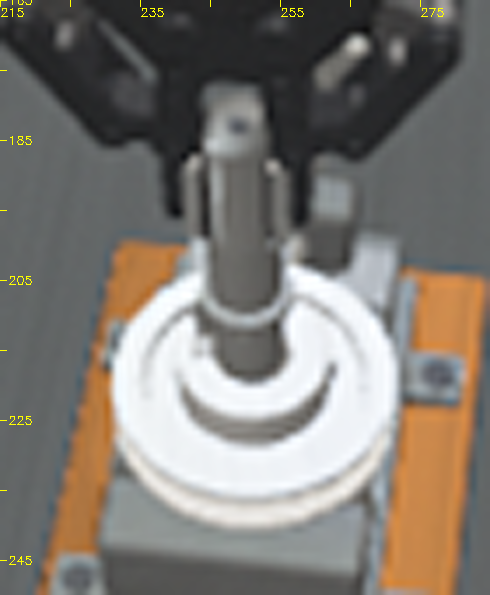

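>>> {"fn": "drive_tool", "kwargs": {"deltas": "0 0.002 0 0 0 0 0.012; 0 0.004 0 0 0 0 0.012; 0 0.006 0 0 0 0 0.012; 0 0.006 0 0 0 0 0.012"}}

```text
t: 18.1
position: [557.2, 34.4, 168.7]
orientation: [-0.707, 0.707, 0.009, -0.009]
force: [0.4, -0.5, -4.3]
grip_width: 18.3
```

Run:
```python
from h import *
apply([0,.006,0,0,0,0]);s,R=st();print(getcmd()[0])
```

```text
t 18.1 p [557.23  34.41 168.74] F [ 0.4 -0.5 -4.3] M [-0.05  0.14  0.05] g 18.3 yaw 1.5
[557.29084584  34.44912154 168.984     ]
```

>>> {"fn": "drive_tool", "kwargs": {"deltas": "0 0.002 0 0 0 0 0.012; 0 0.004 0 0 0 0 0.012; 0 0.006 0 0 0 0 0.012; 0 0.008 0 0 0 0 0.012; 0 0.008 0 0 0 0 0.012"}}

```text
t: 18.73
position: [557.2, 34.4, 160.7]
orientation: [-0.707, 0.707, 0.009, -0.009]
force: [-0.4, -0.9, -4.7]
grip_width: 18.1
```

Run:
```python
from h import *
apply([0,.008,0,0,0,0]);s,R=st();print(getcmd()[0])
a=camera("side");cv2.imwrite("pics/side22.png",a);st()
crop(a,215,165,70,85,"s22",7)
```

```text
t 18.73 p [557.23  34.44 160.7 ] F [-0.4 -0.9 -4.7] M [-0.1   0.26  0.02] g 18.1 yaw 1.5
[557.29084584  34.44912154 160.984     ]
t 18.77 p [557.23  34.43 160.74] F [-1.2 -0.  -3.4] M [-0.08  0.27  0.04] g 18.0 yaw 1.5
```

View pics/s22.png

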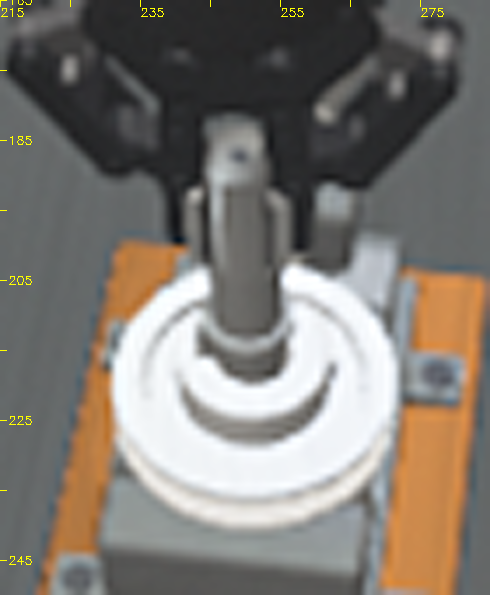

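>>> {"fn": "drive_tool", "kwargs": {"deltas": "0 0.002 0 0 0 0 0.012; 0 0.004 0 0 0 0 0.012; 0 0.006 0 0 0 0 0.012; 0 0.006 0 0 0 0 0.012"}}

```text
t: 19.27
position: [557.2, 34.4, 154.7]
orientation: [-0.707, 0.707, 0.009, -0.009]
force: [-1.8, 0.5, -5.1]
grip_width: 18.2
```

Run:
```python
from h import *
apply([0,.006,0,0,0,0]);s,R=st();print(getcmd()[0])
```

```text
t 19.27 p [557.19  34.42 154.66] F [-1.8  0.5 -5.1] M [-0.1   0.33  0.02] g 18.2 yaw 1.5
[557.29084584  34.44912154 154.984     ]
```

>>> {"fn": "drive_tool", "kwargs": {"deltas": "0 0.002 0 0 0 0 0.012; 0 0.004 0 0 0 0 0.012; 0 0.006 0 0 0 0 0.012; 0 0.008 0 0 0 0 0.012; 0 0.008 0 0 0 0 0.012"}}

```text
t: 19.9
position: [557.2, 34.4, 146.7]
orientation: [-0.707, 0.707, 0.009, -0.009]
force: [-1.8, -1.5, -4.0]
grip_width: 18.3
```

Run:
```python
from h import *
apply([0,.008,0,0,0,0]);s,R=st();print(getcmd()[0])
a=camera("side");cv2.imwrite("pics/side23.png",a);st()
crop(a,215,165,70,85,"s23",7)
```

```text
t 19.9 p [557.19  34.41 146.65] F [-1.8 -1.5 -4. ] M [-0.18  0.54 -0.01] g 18.3 yaw 1.5
[557.29084584  34.44912154 146.984     ]
t 19.95 p [557.19  34.43 146.61] F [-3.1 -1.8 -4.8] M [-0.17  0.61 -0.03] g 18.1 yaw 1.5
```

View pics/s23.png

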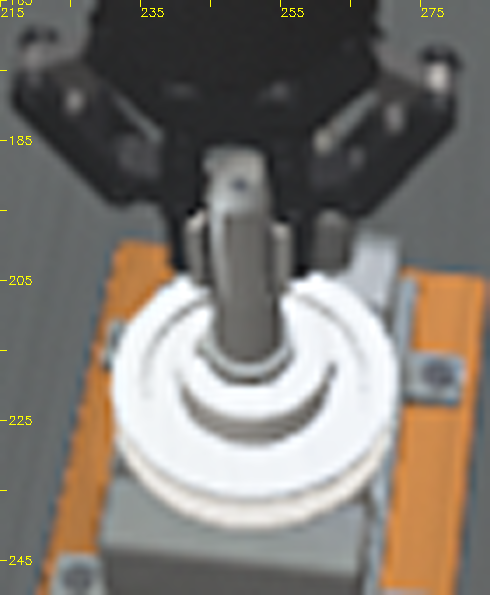

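>>> {"fn": "drive_tool", "kwargs": {"deltas": "0 0.002 0 0 0 0 0.012; 0 0.004 0 0 0 0 0.012; 0 0.006 0 0 0 0 0.012; 0 0.006 0 0 0 0 0.012", "force": 115}}

```text
t: 20.45
position: [557.6, 34.3, 145.8]
orientation: [-0.707, 0.707, 0.011, -0.007]
force: [-13.6, -2.8, 27.3]
grip_width: 17.5
```

Run:
```python
from h import *
apply([0,.006,0,0,0,0]);s,R=st();print(getcmd()[0])
```

```text
t 20.45 p [557.6   34.29 145.83] F [-13.6  -2.8  27.3] M [-0.61  3.16 -0.03] g 17.5 yaw 1.5
[557.29084584  34.44912154 140.984     ]
```

>>> {"fn": "drive_tool", "kwargs": {"deltas": "-0.001 0 0 0 0 0 0.012; -0.0018 0 0 0 0 0 0.012; -0.0018 0 0 0 0 0 0.012"}}

```text
t: 20.82
position: [557.3, 34.4, 145.8]
orientation: [0.707, -0.707, -0.012, 0.006]
force: [-6.6, -0.8, 26.1]
grip_width: 17.9
```

Run:
```python
from h import *
apply([-.0018,0,0,0,0,0]);s,R=st();print(getcmd()[0])
a=camera("side");cv2.imwrite("pics/side24.png",a);b=camera("top");cv2.imwrite("pics/top24.png",b);st()
crop(a,215,165,70,85,"s24",7)
```

```text
t 20.82 p [557.27  34.36 145.84] F [-6.6 -0.8 26.1] M [-0.45  1.45 -0.06] g 17.9 yaw 1.5
[555.49146515  34.40190768 140.984     ]
t 20.93 p [557.27  34.36 145.86] F [-5.4 -1.4 24.8] M [-0.44  1.49 -0.01] g 17.6 yaw 1.5
```

View pics/s24.png

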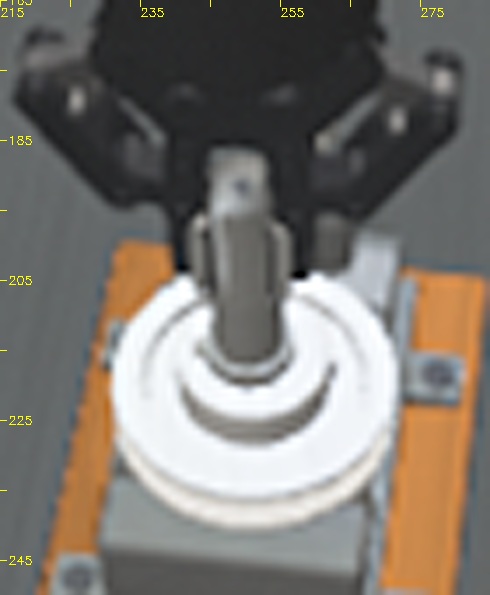

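View pics/side24.png

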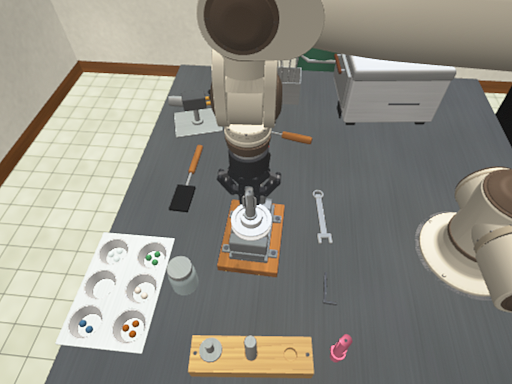

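View pics/top24.png

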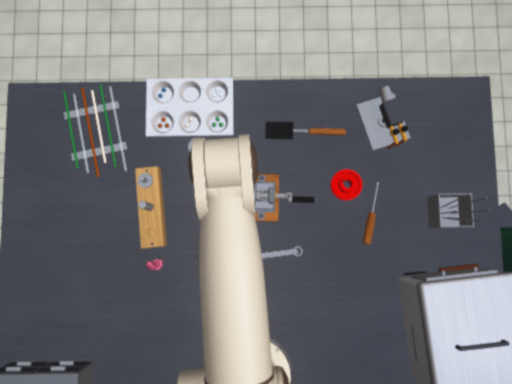

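Run:
```python
from h import *
for z in(136,137,138,140,144): print(z,proj("side",np.array([557,33.4+15.5,z])))
a=cv2.imread("pics/side24.png")
print(a[206:226,248:253].max(2))
```

```text
136 [249.78865406 220.50209693]
137 [249.77823128 220.26009521]
138 [249.76778815 220.01762091]
140 [249.74684059 219.53124903]
144 [249.70469859 218.55277294]
[[113 110 107 102 102]
 [109 110 106 103 102]
 [111 111 107 104 100]
 [111 108 105 101  98]
 [109 107 104 100  96]
 [109 107 105 100  95]
 [110 107 105 100  96]
 [109 107 105 101  96]
 [109 107 105 100  97]
 [106 106 103  98  92]
 [107  99  96  89 109]
 [185 168 156 169 197]
 [155 154 154 160 157]
 [102  94 100  93  92]
 [241 209 184 221 241]
 [255 253 247 255 255]
 [252 252 251 252 252]
 [251 252 251 252 254]
 [202 209 213 216 216]
 [146 148 152 149 145]]
```

>>> {"fn": "drive_tool", "kwargs": {"deltas": "-0.0008 0.001 0 0 0 0 0.012; -0.0008 0.001 0 0 0 0 0.012; -0.0008 0.001 0 0 0 0 0.012; -0.0008 0.001 0 0 0 0 0.012"}}

```text
t: 21.42
position: [557.2, 34.4, 145.8]
orientation: [0.707, -0.707, -0.013, 0.006]
force: [-4.1, -1.7, 28.8]
grip_width: 18.0
```

Run:
```python
from h import *
st(); print(r.hand_in()); st()
```

```text
t 21.43 p [557.22  34.37 145.79] F [-4.1 -1.7 28.8] M [-0.48  1.23  0.02] g 18.0 yaw 1.5
the job is handed in; nothing more can be done
None
the job is handed in; nothing more can be done
```

I wound the crank clockwise from about 1.8 rad to its firm stop. The handle pushed back with about 34 N there, and the tool position put it at about 7.5 rad. I then lifted the keyed spindle out of the rack by its flats and lowered it into the bore. The key entered the keyway at a yaw of about 1.5° with no search needed. I handed in at t ≈ 21.4 s.

**Last checks**
- **Seating:** the spindle stopped at TCP z 145.8 mm, against 146 mm predicted for a seated shoulder. Pressing 1 mm further only raised the force.
- **Position in the picture:** the side view puts the underside of the collar on the hub face, good to about 1–2 mm.
- **Hold:** the grip is on the flats (width 18 mm, 115 N set) with about 29 N measured downward and about 4 N of sideways force left over.
- **Other things:** the crank handle was still where I left it in the last top view. The arbors, tools I could see in the last pictures and the pink and red look-alikes were unmoved. The jar showed only in the side view.

**What disagreed**
- **Finger height:** at the crank, the fingers stood about 40 mm higher than the reported TCP implied. My first closing there missed the handle and touched nothing. I used the corrected height from then on.
- **Cameras:** the two views differed by about 3 mm. I used displacements measured within one view to cancel this.

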